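Toast the square waffle in the lidded toaster

ROBOT

A 6-joint arm with a two-finger parallel gripper is mounted at the origin on the work surface; the furniture and walls round the work are solid. World frame = base frame: x ahead of the robot, y to its left, z up, the work surface at z = 0. Lengths are in m, angles in rad, forces in N, time in s.
With the tool pointing down it reaches from about 0.325 to 0.85 m from the base axis. Payload 15.5 kg.
Tool frame: the origin (TCP) lies midway between the tips of the shut fingers; the grasp point (between the pads) lies 19 mm behind it; z points along the fingers, y is the line along which they close (so a half turn about z gives the same grasp; the last joint's range is limited). The gripper opens to 91 mm and grips with 3 to 60 N. Pads are 32 mm wide; open, the fingers measure 118 mm over their backs; the gripper's body (76 mm by 178 mm) begins 60 mm behind the grasp point.
Start: joints at [1.2, 0.494, 1.345, -0, 1.302, -0.096], TCP at [0.17, 0.601, 0.214] pointing down, gripper open.
Joint ranges: [-2.91, 2.91], [-0.82, 2.16], [0.22, 2.67], [-1.22, 4.37], [0.12, 2.79], [-3.08, 3.08]. Speed limits (rad/s): [1.89, 1.89, 2.57, 3.01, 3.01, 3.01].

INTERFACE

Orientations are given as a rotation vector (axis times angle).
In Python, from station import readout, imaging, order gives the robot as it stands. The module is installed in compiled form; this text tells all that it offers.
- The arm moves only by the tool arm_command, never from a script. Its argument "increments" is a list of rows, each an object of numbers: "x", "y", "z": the shift along the tool's x, y, z scaled (see below); "wx", "wy", "wz": the turn, a rotation vector about the tool's x, y, z scaled (see below); "claw": the finger opening in mm, from 0 to 91.2. In form: [{"x": .., "y": .., "z": .., "wx": .., "wy": .., "wz": .., "claw": ..}, ...]. A call has 1 to 20 rows; each row shifts and turns the commanded pose from where the row before left it, along the tool's axes as they then stand; what a row does not reach is not made up. The controller multiplies each number of a shift by 0.05 m and each number of a turn by 5 degrees. A row lasts 1/10 s, in which the tool goes at most 50 mm and 8.59 degrees, less where a joint would pass 70% of its speed; a pose out of reach is approached as far as the arm can. A call with a number of a shift or a turn outside -1 to 1 is refused whole. A call with a gripper value outside its range is refused whole. The fingers move at their own pace and stop on an object; "force" is the grip in N (left out, the last holds). Time passes only in rows, so rows that do not move let the fingers close. It gives the time, the measured TCP pose, the force, the opening and the grip force at its end, in the units of the state.
- readout.sense(): the state, without advancing time (a new reading comes with each control period).
- imaging.grab_frame(name): name is "side" or "top" or "wrist"; returns a dict with "image" (384x512x3 uint8, red, green, blue), "intrinsics" (3x3 intrinsics, pixels), "D" ([k1, k2, p1, p2, k3] as OpenCV has them; the pictures are not rectified), "R" (3x3) and "t" (3): a world point X has camera coordinates R X + t; the wrist camera has in their place "T_tool_cam" (4x4, takes a point from camera to tool coordinates, whose origin is the TCP and whose axes are the flange's). Camera axes: x right, y down, z forward; pixel columns grow to the right and rows downward; lengths in m; the calibration is good to about 2 mm. A picture is of the moment at which its call begins: read the wrist's pose just before it. There is no depth.
- order.close_job(): hands the job in; it is judged then, once.
Trained networks look in the newest picture that a camera, given by its name, has taken for a name from the list of things; names that differ only in an ending like _2 or _b are one class to them, and where a whole thing is asked for, a point or a joint stands for the part that bears it (a point fixed in the world has none). Each returns a list of dicts, best first, with "p" (0 to 1); they miss things now and then, are a little off and sometimes report something else, mostly with a low value. They report only what shows in the picture. A call takes as long as a camera call.
- imaging.regions_of(thing, camera): "mask" (384x512 bool, what is visible of it) and "extent" ([left, top, right, bottom] in pixels, round what is visible of it).
- imaging.tip_of(thing, camera): "at" ([row, column] in pixels: a listed point, or the origin of a listed thing).
The state is a dict: "time": time; "q": joint angles; "qvel": joint speeds; "tau": joint torques, N m; "ee_pos": TCP position; "ee_rot": TCP orientation; "force": force on the tool from outside, world axes, zero at the start; "torque": the same for the moment, N m; "grip_width": opening from 0.0 (shut) to 1.0 (fully open); "grasp_force": force on a finger pad.
Only numpy, scipy, OpenCV 4.12 (cv2) and the standard library are available. Lean on these libraries where they do the work, as an engineer would, in place of code of your own. Each camera call takes 0.05 s, during which the arm holds its last target. There are 200 camera calls.

TASK

Toast the square waffle in the slim toaster with the flat lid, beside the kettle: open its lid right back, take the square waffle from the wire rack and stand it on edge in the slot, let go of it, then push the lever all the way down until it catches and stays down. The lever is blocked while the lid is shut; leave the round waffle in the rack and do not disturb the jar, the egg timer or the small bottle.

Things in the scene. Friction and masses are not known exactly. Their poses are not given: they have to be found in the camera images.
- slim_toaster: slim black-and-steel one-slot toaster fixed to the worktop, 126 mm deep (x), 312 mm long (y), 195 mm high. Origin: centre of its underside; z up, x towards its back, y towards the end that carries the lever. Front face at x = -0.063. End wall on the lever side at y = 0.140; the top moulding (z 0.176 to 0.195) overhangs it to y = 0.156
- slot_mouth (a point): centre of the slot's mouth in the toaster's top. The slot is 36 mm wide (toaster x) and 190 mm long (toaster y), with straight walls. A waffle in it stands on the carriage's shelf, whose top lies 65 mm below the mouth while the lever is up and sinks with the lever
- lid (a joint): hinge of the toaster's flat steel dust lid along the back of its top, in rad: 0 shut, 2.4 laid right back against its stop, where its tab end stands 285 mm above the worktop and 93 mm behind the hinge. Swung past upright (1.6) it falls back by itself to the stop, short of that it falls shut; it weighs 120 g
- lid_hinge (a point): middle of the lid's hinge line (which runs along the toaster's y), 40 mm behind the toaster's middle, at toaster z = 0.197. When the lid is laid back, a small hinge cam near the lever end (toaster y = 0.118) stands up to 225 mm above the worktop
- lid_tab (a point): middle of the front edge of the lid's thumb tab, on its underside, 126 mm from the hinge line. The tab is 100 mm wide (toaster y), 6 mm thick and juts 24 mm out in front of the toaster's front face when shut, with free space below it. It moves with the lid
- lever (a joint): travel of the toaster's sprung lever in m: 0 up, 0.055 hard stop at the bottom. From 0.051 a catch holds it (let go, it then rests at about 0.050); let go earlier it springs up. Push: about 4 N at the top, 12 N at the bottom. While the lid is open less than 1.4 rad an interlock blocks the lever after 3 mm
- lever_knob (a point): centre of the outer part of the top face of the lever's black knob: 46 mm wide (toaster x), 14 mm thick, from toaster y = 0.144 to 0.182 (this point: 0.170); top face at z = 0.135 when up; it moves straight down. The moulding and body above it overhang, so a tool pushing it must lean away from the toaster (to toaster +y) by 25 to 45 degrees
- square_waffle: golden brown rigid frozen square waffle with a grid of ribs, 24 mm thick (x), 100 mm wide (y), 110 mm high (z), 90 g, standing on edge in the rack. Origin: centre of its lower edge; z up
- round_waffle: golden brown rigid frozen round waffle, 104 mm in diameter, 24 mm thick (x), standing on edge in the rack's other place. Origin: lowest point of its rim as it first stands; z up
- rack: wire rack fixed to the worktop, 156 mm long (x), 76 mm wide (y), hoops 78 mm high, a wire loop in the middle up to 107 mm. It holds two waffles on edge, centred at x = -0.045 and x = +0.045; which is where varies. Origin: centre of its underside
- jar: clip-top glass jar, 99x88x120 mm, bystander; origin: centre of its underside
- timer: white domed egg timer, 63 mm across, 48 mm high, bystander; origin: centre of its underside
- amber_bottle: small amber dropper bottle, 34 mm across, 102 mm high, bystander; origin: centre of its underside
- stop_button_face (a point): face of the small round stop button (18 mm), standing out 10 mm from the toaster's lever end, below and in front of the lever; pressing it in lets a caught lever spring up again. Not needed for the job

How it is judged:
By the outcome, as a careful person would: the job done as asked, in the order asked, and still so for the second after the job is handed in, with the robot touching nothing.
It also fails if it takes over 66 s, if anything falls off the work surface, if the arm or the gripper's body presses on something with over 40 N, if the wrist force passes 120 N, or if a joint passes its speed limit or range.

## Working session

There is one attempt and no reset: what is moved stays moved. The work goes in short steps, Python scripts to look and compute and a tool call to move; the robot and the scene stay as the last step left them, time stands still between calls to the robot, and variables do not carry over. Pictures are saved under pics/ and viewed, at most 13 in all, crops included, and the job is handed in when it is done.

Besides the shell and the picture viewer there is one more tool, called after "Emit:" as name([rows], argument=value, ...), one row to a line, values as JSON. arm_command: Moves the arm, as the interface text tells. Its arguments: {"type":"object","properties":{"increments":{"type":"array","items":{"type":"object","properties":{"x":{"type":"number"},"y":{"type":"number"},"z":{"type":"number"},"wx":{"type":"number"},"wy":{"type":"number"},"wz":{"type":"number"},"claw":{"type":"number"}}}},"force":{"type":"number"}},"required":["increments"]}

```bash
mkdir -p pics; cat > h.py <<'E'
import numpy as np,cv2
from scipy.optimize import least_squares
from scipy.spatial.transform import Rotation as Ro
from station import readout,imaging,order
def cam(n):
    s=readout.sense(); f=imaging.grab_frame(n)
    K,D=np.array(f["intrinsics"]),np.array(f["D"])
    if n=="wrist":
        T=np.eye(4);T[:3,:3]=Ro.from_rotvec(s["ee_rot"]).as_matrix();T[:3,3]=s["ee_pos"]
        W=np.linalg.inv(T@np.array(f["T_tool_cam"]));R,t=W[:3,:3],W[:3,3]
    else: R,t=np.array(f["R"]),np.array(f["t"])
    return dict(img=f["image"],K=K,D=D,R=R,t=t,n=n)
def proj(c,X): return cv2.projectPoints(np.atleast_2d(np.float64(X)),cv2.Rodrigues(c["R"])[0],c["t"],c["K"],c["D"])[0][:,0]
def ray(c,uv):
    p=cv2.undistortPoints(np.float64([[uv]]),c["K"],c["D"])[0,0]
    return -c["R"].T@c["t"], c["R"].T@np.array([p[0],p[1],1])
def atz(c,uv,z):
    o,d=ray(c,uv); return o+d*(z-o[2])/d[2]
def tri(obs):
    A=np.zeros((3,3));b=np.zeros(3)
    for c,uv in obs:
        o,d=ray(c,uv);d=d/np.linalg.norm(d);P=np.eye(3)-np.outer(d,d);A+=P;b+=P@o
    X=np.linalg.solve(A,b)
    return X,[np.linalg.norm(proj(c,X)[0]-uv).round(1) for c,uv in obs]
def tip(c,th):
    r=imaging.tip_of(th,c["n"])
    return (np.array(r[0]["at"])[::-1],r[0]["p"]) if r else None
def save(c,name): cv2.imwrite("pics/"+name,cv2.cvtColor(c["img"],cv2.COLOR_RGB2BGR))
E
python3 - <<'E'
from h import *
np.set_printoptions(precision=3,suppress=True)
s=readout.sense();print(s["time"],s["ee_pos"],s["ee_rot"],Ro.from_rotvec(s["ee_rot"]).as_matrix())
cs=[cam("side"),cam("top")]
im=[]
for c in cs:
    print(c["n"],"campos",-c["R"].T@c["t"],"fwd",c["R"][2])
    save(c,c["n"]+"0.png")
for th in "slim_toaster slot_mouth lid_hinge lid_tab lever_knob square_waffle round_waffle rack jar timer amber_bottle stop_button_face".split():
    o=[];
    for c in cs:
        r=tip(c,th)
        if r: o.append((c,r[0])); print(th,c["n"],r[0].round(0),round(r[1],2))
    if len(o)==2: print("   ",*tri(o))
print(readout.sense()["time"])
E
```

```text
0.0 [0.17  0.601 0.213] [-0.432 -3.111  0.002] [[-0.962  0.272 -0.   ]
 [ 0.272  0.962 -0.001]
 [ 0.    -0.001 -1.   ]]
side campos [ 0.193 -0.657  0.706] fwd [ 0.247  0.751 -0.612]
top campos [0.249 0.026 1.348] fwd [ 0.146  0.009 -0.989]
slim_toaster top [357. 200.] 0.96
slot_mouth side [311. 265.] 0.61
slot_mouth top [367. 194.] 0.96
    [ 0.419 -0.267  0.188] [np.float64(1.0), np.float64(0.6)]
lid_hinge side [332. 261.] 0.96
lid_hinge top [373. 177.] 0.91
    [ 0.457 -0.279  0.199] [np.float64(2.1), np.float64(1.3)]
lid_tab side [263. 274.] 0.77
lid_tab top [370. 224.] 0.61
    [ 0.333 -0.269  0.199] [np.float64(0.2), np.float64(0.2)]
lever_knob top [257. 208.] 0.67
square_waffle side [211. 166.] 0.8
square_waffle top [163. 206.] 0.93
    [0.381 0.316 0.02 ] [np.float64(3.8), np.float64(3.8)]
round_waffle side [241. 169.] 0.51
round_waffle top [170. 185.] 0.57
    [ 0.461  0.302 -0.003] [np.float64(0.9), np.float64(0.9)]
rack side [230. 170.] 0.97
rack top [172. 200.] 0.74
    [0.417 0.292 0.008] [np.float64(0.8), np.float64(0.8)]
jar side [244. 208.] 0.78
jar top [224. 201.] 0.97
    [ 0.417  0.132 -0.011] [np.float64(0.5), np.float64(0.4)]
timer side [265. 226.] 0.59
timer top [257. 187.] 0.79
    [0.452 0.031 0.002] [np.float64(3.0), np.float64(2.5)]
amber_bottle side [241. 235.] 0.54
amber_bottle top [260. 210.] 0.55
    [0.381 0.019 0.003] [np.float64(2.1), np.float64(1.7)]
1.3
```

View pics/side0.png

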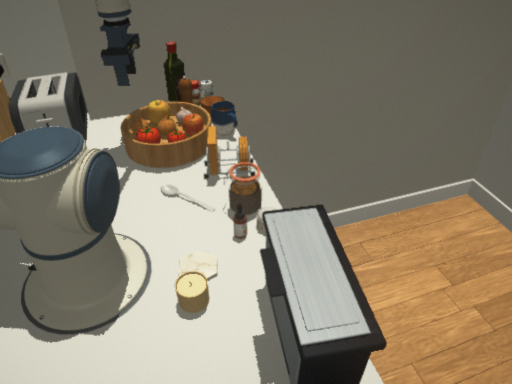

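View pics/top0.png

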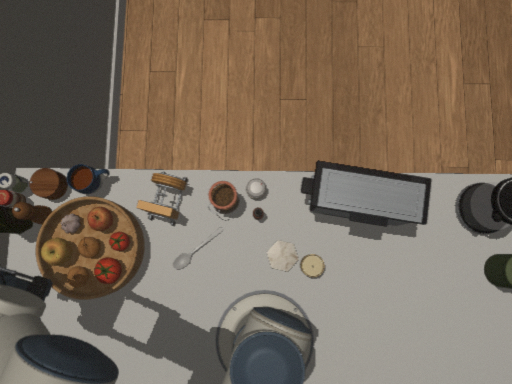

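Side view: the toaster is shut at the right (top corners near (265,210), (323,206), (385,344), (299,347)) and its tab is on the robot-facing side. The rack is at (230,165), with the square waffle at left (212,150) and the round one at right (243,150). Top view: the toaster's outline runs (316,163)–(430,179)–(427,222)–(310,207), with the knob at (306,186).

```bash
cat > fit.py <<'E'
from h import *
np.set_printoptions(precision=3,suppress=True)
def tw(p,P):
    c,s=np.cos(p[2]),np.sin(p[2]);P=np.atleast_2d(P)
    return np.c_[p[0]+c*P[:,0]-s*P[:,1],p[1]+s*P[:,0]+c*P[:,1],P[:,2]]
E
python3 - <<'E'
from fit import *
S,T=cam("side"),cam("top")
Pc=[[.063,.156,.195],[.063,-.156,.195],[-.063,-.156,.195],[-.063,.156,.195]]
net=[[0,0,.195],[.04,0,.197],[-.086,0,.197]]
obs=[(T,Pc,[[316,163],[430,179],[427,222],[310,207]]),(S,[Pc[3],Pc[0],Pc[1],Pc[2]],[[265,210],[323,206],[385,344],[299,347]]),
(T,net,[[367,194],[373,177],[370,224]]),(S,net,[[311,265],[332,261],[263,274]])]
f=lambda p:np.concatenate([(proj(c,tw(p,P))-np.array(u)).ravel() for c,P,u in obs])
r=least_squares(f,[.42,-.267,-.1],loss="soft_l1",f_scale=2);print(r.x);print(f(r.x).reshape(-1,2).round(1).tolist())
p=r.x
for n,P in dict(tab=[-.086,0,.197],hinge=[.04,0,.197],slot=[0,0,.195],knob=[0,.17,.135]).items(): print(n,tw(p,P))
E
```

```text
[ 0.418 -0.274 -0.151]
[[0.2, -2.7], [1.8, 0.1], [-0.3, 3.7], [-0.7, -0.7], [-5.5, -0.6], [-2.0, -3.7], [0.2, -1.4], [0.2, 11.0], [3.8, -1.3], [-0.1, 0.9], [-3.1, 0.5], [1.4, 0.5], [3.2, 0.6], [-0.7, -2.3]]
tab [[ 0.333 -0.261  0.197]]
hinge [[ 0.458 -0.28   0.197]]
slot [[ 0.418 -0.274  0.195]]
knob [[ 0.444 -0.106  0.135]]
```

```bash
cat > plan.py <<'E'
from fit import *
import json
from scipy.spatial.transform import Slerp
def Rzy(z,y):
    z=np.array(z,float);z/=np.linalg.norm(z);y=np.array(y,float);y-=z*(y@z);y/=np.linalg.norm(y)
    return np.c_[np.cross(y,z),y,z]
def plan(wps,start=None,nd=2):
    """wps: (pos,R or None,rows)"""
    if start is None:
        s=readout.sense();start=(np.array(s["ee_pos"]),Ro.from_rotvec(s["ee_rot"]).as_matrix())
    p,R=start;out=[]
    for P,Q,n in wps:
        Q=R if Q is None else Q;p0,R0=p,R
        sl=Slerp([0,1],Ro.from_matrix([R0,Q]))
        for i in range(1,n+1):
            d=R.T@(p0+(np.array(P)-p0)*i/n-p)/.05
            w=np.degrees(Ro.from_matrix(R.T@sl(i/n).as_matrix()).as_rotvec())/5
            d,w=d.round(nd),w.round(nd)
            if max(abs(d).max(),abs(w).max(),np.linalg.norm(d))>1: print("TOO FAST",d,w)
            p=p+R@d*.05;R=R@Ro.from_rotvec(np.radians(w*5)).as_matrix()
            out.append({k:float(v) for k,v in zip(["x","y","z","wx","wy","wz"],[*d,*w]) if v})
    for i in range(0,len(out),20): print(json.dumps(out[i:i+20]).replace(" ","").replace("},{","}, {"))
    return p,R
TP=np.array([.418,-.274,-.145])
def az(a,down): a,d=np.radians([a,down]);return np.array([np.cos(a)*np.cos(d),np.sin(a)*np.cos(d),-np.sin(d)])
E
python3 - <<'E'
from plan import *
R1=Rzy(az(-30,45),[.5,.866,0])
pre=tw(TP,[.04-.19,0,.165])[0]
print(pre)
plan([([.33,.40,.30],None,6),([.42,.05,.30],None,8),([.32,-.20,.30],R1,12),(pre,R1,6)])
E
```

```text
[ 0.27  -0.252  0.165]
[{"x":-0.7,"y":-0.5,"z":-0.29}, {"x":-0.69,"y":-0.5,"z":-0.28}, {"x":-0.7,"y":-0.5,"z":-0.29}, {"x":-0.69,"y":-0.5,"z":-0.29}, {"x":-0.7,"y":-0.5,"z":-0.28}, {"x":-0.69,"y":-0.5,"z":-0.29}, {"x":-0.45,"y":-0.78}, {"x":-0.46,"y":-0.78}, {"x":-0.45,"y":-0.78}, {"x":-0.46,"y":-0.79}, {"x":-0.45,"y":-0.78}, {"x":-0.46,"y":-0.78}, {"x":-0.45,"y":-0.78}, {"x":-0.46,"y":-0.78}, {"x":0.05,"y":-0.45,"wx":0.09,"wy":-0.75,"wz":0.22}, {"x":0.04,"y":-0.44,"wx":0.1,"wy":-0.74,"wz":0.23}, {"x":0.02,"y":-0.45,"wx":0.09,"wy":-0.75,"wz":0.22}, {"x":0.03,"y":-0.45,"z":0.01,"wx":0.09,"wy":-0.74,"wz":0.23}, {"x":0.01,"y":-0.45,"wx":0.09,"wy":-0.75,"wz":0.22}, {"y":-0.45,"z":0.01,"wx":0.1,"wy":-0.75,"wz":0.23}]
[{"y":-0.45,"z":0.02,"wx":0.09,"wy":-0.74,"wz":0.22}, {"x":-0.01,"y":-0.44,"z":0.01,"wx":0.09,"wy":-0.75,"wz":0.22}, {"x":-0.02,"y":-0.45,"z":0.03,"wx":0.1,"wy":-0.74,"wz":0.23}, {"x":-0.03,"y":-0.45,"z":0.02,"wx":0.09,"wy":-0.75,"wz":0.22}, {"x":-0.03,"y":-0.44,"z":0.04,"wx":0.09,"wy":-0.75,"wz":0.23}, {"x":-0.04,"y":-0.45,"z":0.04,"wx":0.1,"wy":-0.74,"wz":0.22}, {"x":0.36,"y":-0.23,"z":0.28}, {"x":0.36,"y":-0.24,"z":0.27}, {"x":0.36,"y":-0.23,"z":0.28}, {"x":0.36,"y":-0.24,"z":0.28}, {"x":0.36,"y":-0.23,"z":0.27}, {"x":0.36,"y":-0.24,"z":0.28}]
```

Emit:
arm_command([
  {"x":-0.7,"y":-0.5,"z":-0.29,"claw":0},
  {"x":-0.7,"y":-0.5,"z":-0.29},
  {"x":-0.7,"y":-0.5,"z":-0.29},
  {"x":-0.7,"y":-0.5,"z":-0.29},
  {"x":-0.7,"y":-0.5,"z":-0.29},
  {"x":-0.7,"y":-0.5,"z":-0.29},
  {"x":-0.45,"y":-0.78},
  {"x":-0.45,"y":-0.78},
  {"x":-0.45,"y":-0.78},
  {"x":-0.45,"y":-0.78},
  {"x":-0.45,"y":-0.78},
  {"x":-0.45,"y":-0.78},
  {"x":-0.45,"y":-0.78},
  {"x":-0.45,"y":-0.78},
  {"x":0.05,"y":-0.45,"wx":0.09,"wy":-0.75,"wz":0.22},
  {"x":0.04,"y":-0.45,"wx":0.09,"wy":-0.75,"wz":0.22},
  {"x":0.03,"y":-0.45,"wx":0.09,"wy":-0.75,"wz":0.22},
  {"x":0.02,"y":-0.45,"wx":0.09,"wy":-0.75,"wz":0.22},
  {"x":0.01,"y":-0.45,"wx":0.09,"wy":-0.75,"wz":0.22},
  {"x":0,"y":-0.45,"wx":0.09,"wy":-0.75,"wz":0.22},
])

```text
$.increments[0]: bad value
```

Emit:
arm_command([
  {"y":-0.45,"z":0.02,"wx":0.09,"wy":-0.75,"wz":0.22},
  {"x":-0.01,"y":-0.45,"z":0.02,"wx":0.09,"wy":-0.75,"wz":0.22},
  {"x":-0.02,"y":-0.45,"z":0.02,"wx":0.09,"wy":-0.75,"wz":0.22},
  {"x":-0.03,"y":-0.45,"z":0.03,"wx":0.09,"wy":-0.75,"wz":0.22},
  {"x":-0.03,"y":-0.45,"z":0.03,"wx":0.09,"wy":-0.75,"wz":0.22},
  {"x":-0.04,"y":-0.45,"z":0.04,"wx":0.09,"wy":-0.75,"wz":0.22},
  {},
])

```text
$.increments[0]: bad value
```

Emit:
arm_command([
  {"x":-0.7,"y":-0.5,"z":-0.29,"wx":0,"wy":0,"wz":0,"claw":0},
])

```text
time: 1.5
ee_pos: [0.1951, 0.5691, 0.2268]
ee_rot: [-0.427, -3.111, 0.002]
force: [1.3, -0.5, 0.2]
grip_width: 0.937
grasp_force: 0.0
```

Emit:
arm_command([
  {"x":-0.7,"y":-0.5,"z":-0.29,"wx":0,"wy":0,"wz":0,"claw":0},
  {"x":-0.7,"y":-0.5,"z":-0.29,"wx":0,"wy":0,"wz":0,"claw":0},
  {"x":-0.7,"y":-0.5,"z":-0.29,"wx":0,"wy":0,"wz":0,"claw":0},
  {"x":-0.7,"y":-0.5,"z":-0.29,"wx":0,"wy":0,"wz":0,"claw":0},
  {"x":-0.7,"y":-0.5,"z":-0.29,"wx":0,"wy":0,"wz":0,"claw":0},
  {"x":-0.45,"y":-0.78,"z":0,"wx":0,"wy":0,"wz":0,"claw":0},
  {"x":-0.45,"y":-0.78,"z":0,"wx":0,"wy":0,"wz":0,"claw":0},
  {"x":-0.45,"y":-0.78,"z":0,"wx":0,"wy":0,"wz":0,"claw":0},
  {"x":-0.45,"y":-0.78,"z":0,"wx":0,"wy":0,"wz":0,"claw":0},
  {"x":-0.45,"y":-0.78,"z":0,"wx":0,"wy":0,"wz":0,"claw":0},
  {"x":-0.45,"y":-0.78,"z":0,"wx":0,"wy":0,"wz":0,"claw":0},
  {"x":-0.45,"y":-0.78,"z":0,"wx":0,"wy":0,"wz":0,"claw":0},
  {"x":-0.45,"y":-0.78,"z":0,"wx":0,"wy":0,"wz":0,"claw":0},
  {"x":0.05,"y":-0.45,"z":0,"wx":0.09,"wy":-0.75,"wz":0.22,"claw":0},
  {"x":0.04,"y":-0.45,"z":0,"wx":0.09,"wy":-0.75,"wz":0.22,"claw":0},
  {"x":0.03,"y":-0.45,"z":0,"wx":0.09,"wy":-0.75,"wz":0.22,"claw":0},
  {"x":0.02,"y":-0.45,"z":0,"wx":0.09,"wy":-0.75,"wz":0.22,"claw":0},
  {"x":0.01,"y":-0.45,"z":0,"wx":0.09,"wy":-0.75,"wz":0.22,"claw":0},
  {"x":0,"y":-0.45,"z":0,"wx":0.09,"wy":-0.75,"wz":0.22,"claw":0},
  {"x":0,"y":-0.45,"z":0.02,"wx":0.09,"wy":-0.75,"wz":0.22,"claw":0},
])

```text
time: 3.5
ee_pos: [0.3607, -0.0965, 0.3022]
ee_rot: [0.551, 2.63, -0.162]
force: [0.3, 1.4, 0.6]
grip_width: 0.002
grasp_force: 0.0
```

Emit:
arm_command([
  {"x":-0.01,"y":-0.45,"z":0.02,"wx":0.09,"wy":-0.75,"wz":0.22,"claw":0},
  {"x":-0.02,"y":-0.45,"z":0.02,"wx":0.09,"wy":-0.75,"wz":0.22,"claw":0},
  {"x":-0.03,"y":-0.45,"z":0.03,"wx":0.09,"wy":-0.75,"wz":0.22,"claw":0},
  {"x":-0.03,"y":-0.45,"z":0.03,"wx":0.09,"wy":-0.75,"wz":0.22,"claw":0},
  {"x":-0.04,"y":-0.45,"z":0.04,"wx":0.09,"wy":-0.75,"wz":0.22,"claw":0},
  {"x":0,"y":0,"z":0,"wx":0,"wy":0,"wz":0,"claw":0},
  {"x":0,"y":0,"z":0,"wx":0,"wy":0,"wz":0,"claw":0},
])

```text
time: 4.2
ee_pos: [0.3273, -0.1786, 0.299]
ee_rot: [0.599, 2.36, -0.218]
force: [-0.4, 0.5, -0.4]
grip_width: 0.007
grasp_force: 0.0
```

```bash
sed -i 's/out.append.*/out.append({**{k:float(v+0.) for k,v in zip(["x","y","z","wx","wy","wz"],[*d,*w])},"claw":CL})/; s/^import json/import json\nCL=0/' plan.py
cat > p1.py <<'E'
from plan import *
s=readout.sense();R=Ro.from_rotvec(s["ee_rot"]).as_matrix();print(s["time"],s["q"],s["ee_pos"],R)
R1=Rzy(az(-30,45),[.5,.866,0])
pre=tw(TP,[.04-.18,0,.165])[0]
plan([(pre,R1,8)])
c=cam("wrist");save(c,"w1.png")
o=[]
for th in ["lid_tab","lid_hinge","slot_mouth","lever_knob"]:
    r=tip(c,th);P=dict(lid_tab=[-.086,0,.197],lid_hinge=[.04,0,.197],slot_mouth=[0,0,.195],lever_knob=[0,.17,.135])[th]
    print(th,r,proj(c,tw(TP,P)),atz(c,r[0],P[2]) if r else"")
E
python3 p1.py
```

```text
4.2 [-0.954 -0.302  2.285  0.575  0.573 -2.422] [ 0.327 -0.179  0.299] [[-0.661  0.475  0.581]
 [ 0.361  0.88  -0.309]
 [-0.658  0.005 -0.753]]
[{"x":0.23,"y":-0.22,"z":0.24,"wx":0.03,"wy":-0.1,"wz":0.02,"claw":0}, {"x":0.23,"y":-0.23,"z":0.24,"wx":0.04,"wy":-0.09,"wz":0.03,"claw":0}, {"x":0.24,"y":-0.22,"z":0.24,"wx":0.03,"wy":-0.1,"wz":0.02,"claw":0}, {"x":0.24,"y":-0.22,"z":0.24,"wx":0.03,"wy":-0.1,"wz":0.03,"claw":0}, {"x":0.23,"y":-0.23,"z":0.23,"wx":0.04,"wy":-0.09,"wz":0.02,"claw":0}, {"x":0.24,"y":-0.22,"z":0.24,"wx":0.03,"wy":-0.1,"wz":0.03,"claw":0}, {"x":0.24,"y":-0.22,"z":0.23,"wx":0.03,"wy":-0.09,"wz":0.02,"claw":0}, {"x":0.24,"y":-0.23,"z":0.23,"wx":0.04,"wy":-0.1,"wz":0.02,"claw":0}]
lid_tab (array([169.3, 159.1]), 0.66) [[175.242 156.303]] [ 0.333 -0.269  0.197]
lid_hinge (array([228.3, 219.1]), 0.57) [[231.006 217.239]] [ 0.46  -0.285  0.197]
slot_mouth (array([216.3, 198.1]), 0.71) [[216.896 200.176]] [ 0.414 -0.272  0.195]
lever_knob (array([364.2, 128.1]), 0.86) [[363.871 123.462]] [ 0.45  -0.107  0.135]
```

Emit:
arm_command([
  {"x":0.24,"y":-0.22,"z":0.24,"wx":0.03,"wy":-0.1,"wz":0.02,"claw":0},
  {"x":0.24,"y":-0.22,"z":0.24,"wx":0.03,"wy":-0.1,"wz":0.02,"claw":0},
  {"x":0.24,"y":-0.22,"z":0.24,"wx":0.03,"wy":-0.1,"wz":0.02,"claw":0},
  {"x":0.24,"y":-0.22,"z":0.24,"wx":0.03,"wy":-0.1,"wz":0.02,"claw":0},
  {"x":0.24,"y":-0.22,"z":0.24,"wx":0.03,"wy":-0.1,"wz":0.02,"claw":0},
  {"x":0.24,"y":-0.22,"z":0.24,"wx":0.03,"wy":-0.1,"wz":0.02,"claw":0},
  {"x":0.24,"y":-0.22,"z":0.24,"wx":0.03,"wy":-0.1,"wz":0.02,"claw":0},
  {"x":0.24,"y":-0.22,"z":0.24,"wx":0.03,"wy":-0.1,"wz":0.02,"claw":0},
  {"x":0,"y":0,"z":0,"wx":0,"wy":0,"wz":0,"claw":0},
])

```text
time: 5.35
ee_pos: [0.305, -0.2273, 0.2353]
ee_rot: [0.656, 2.366, -0.26]
force: [0.4, 1.2, 0.0]
grip_width: 0.007
grasp_force: 0.0
```

```bash
cat > p2.py <<'E'
from plan import *
s=readout.sense();R=Ro.from_rotvec(s["ee_rot"]).as_matrix();print(s["time"],s["q"],s["ee_pos"],R[:,2])
print("hinge-rel (toaster frame)",tw([0,0,-TP[2]],np.array(s["ee_pos"])-tw(TP,[.04,0,.197])[0]))
W=lambda h,z:tw(TP,[.04+h,-.005,.197+z])[0]
plan([(W(-.126,-.025),None,3),(W(-.105,.043),None,4),(W(-.065,.083),None,4),(W(-.010,.100),None,4),(W(.018,.096),None,2),(W(.04,.09),None,2)])
E
python3 p2.py
```

```text
5.35 [-1.153 -0.106  2.415  1.057  0.426 -3.081] [ 0.305 -0.227  0.235] [ 0.547 -0.345 -0.763]
hinge-rel (toaster frame) [[-0.159  0.03   0.038]]
[{"x":0.05,"y":-0.12,"z":0.51,"wx":0.0,"wy":0.0,"wz":0.0,"claw":0}, {"x":0.05,"y":-0.13,"z":0.51,"wx":0.0,"wy":0.0,"wz":0.0,"claw":0}, {"x":0.06,"y":-0.12,"z":0.51,"wx":0.0,"wy":0.0,"wz":0.0,"claw":0}, {"x":-0.29,"y":0.04,"z":-0.2,"wx":0.0,"wy":0.0,"wz":0.0,"claw":0}, {"x":-0.3,"y":0.03,"z":-0.19,"wx":0.0,"wy":0.0,"wz":0.0,"claw":0}, {"x":-0.29,"y":0.04,"z":-0.2,"wx":0.0,"wy":0.0,"wz":0.0,"claw":0}, {"x":-0.3,"y":0.03,"z":-0.19,"wx":0.0,"wy":0.0,"wz":0.0,"claw":0}, {"x":-0.27,"y":0.08,"z":-0.04,"wx":0.0,"wy":0.0,"wz":0.0,"claw":0}, {"x":-0.27,"y":0.07,"z":-0.03,"wx":0.0,"wy":0.0,"wz":0.0,"claw":0}, {"x":-0.27,"y":0.08,"z":-0.04,"wx":0.0,"wy":0.0,"wz":0.0,"claw":0}, {"x":-0.27,"y":0.08,"z":-0.03,"wx":0.0,"wy":0.0,"wz":0.0,"claw":0}, {"x":-0.25,"y":0.11,"z":0.1,"wx":0.0,"wy":0.0,"wz":0.0,"claw":0}, {"x":-0.25,"y":0.1,"z":0.09,"wx":0.0,"wy":0.0,"wz":0.0,"claw":0}, {"x":-0.25,"y":0.11,"z":0.1,"wx":0.0,"wy":0.0,"wz":0.0,"claw":0}, {"x":-0.25,"y":0.1,"z":0.1,"wx":0.0,"wy":0.0,"wz":0.0,"claw":0}, {"x":-0.17,"y":0.11,"z":0.2,"wx":0.0,"wy":0.0,"wz":0.0,"claw":0}, {"x":-0.17,"y":0.11,"z":0.19,"wx":0.0,"wy":0.0,"wz":0.0,"claw":0}, {"x":-0.12,"y":0.09,"z":0.18,"wx":0.0,"wy":0.0,"wz":0.0,"claw":0}, {"x":-0.11,"y":0.08,"z":0.17,"wx":0.0,"wy":0.0,"wz":0.0,"claw":0}]
```

Emit:
arm_command([
  {"x":0,"y":0,"z":0,"wx":0,"wy":0,"wz":1,"claw":0},
  {"x":0,"y":0,"z":0,"wx":0,"wy":0,"wz":1,"claw":0},
  {"x":0,"y":0,"z":0,"wx":0,"wy":0,"wz":1,"claw":0},
  {"x":0,"y":0,"z":0,"wx":0,"wy":0,"wz":1,"claw":0},
  {"x":0,"y":0,"z":0,"wx":0,"wy":0,"wz":1,"claw":0},
  {"x":0,"y":0,"z":0,"wx":0,"wy":0,"wz":1,"claw":0},
  {"x":0,"y":0,"z":0,"wx":0,"wy":0,"wz":1,"claw":0},
  {"x":0,"y":0,"z":0,"wx":0,"wy":0,"wz":1,"claw":0},
  {"x":0,"y":0,"z":0,"wx":0,"wy":0,"wz":1,"claw":0},
  {"x":0,"y":0,"z":0,"wx":0,"wy":0,"wz":1,"claw":0},
  {"x":0,"y":0,"z":0,"wx":0,"wy":0,"wz":1,"claw":0},
  {"x":0,"y":0,"z":0,"wx":0,"wy":0,"wz":1,"claw":0},
  {"x":0,"y":0,"z":0,"wx":0,"wy":0,"wz":1,"claw":0},
  {"x":0,"y":0,"z":0,"wx":0,"wy":0,"wz":1,"claw":0},
  {"x":0,"y":0,"z":0,"wx":0,"wy":0,"wz":1,"claw":0},
  {"x":0,"y":0,"z":0,"wx":0,"wy":0,"wz":1,"claw":0},
  {"x":0,"y":0,"z":0,"wx":0,"wy":0,"wz":1,"claw":0},
])

```text
time: 7.05
ee_pos: [0.3048, -0.2267, 0.2354]
ee_rot: [2.105, 1.31, 0.398]
force: [-0.1, 0.4, -0.4]
grip_width: 0.002
grasp_force: 0.0
```

```bash
cat > p2.py <<'E'
from plan import *
s=readout.sense();R=Ro.from_rotvec(s["ee_rot"]).as_matrix();print(s["time"],s["q"],s["ee_pos"],R)
print("hinge-rel (toaster frame)",tw([0,0,-TP[2]],np.array(s["ee_pos"])-tw(TP,[.04,0,.197])[0]))
W=lambda h,z:tw(TP,[.04+h,.01,.197+z])[0]
plan([(W(-.16,-.022),None,5)])
E
python3 p2.py
```

```text
7.05 [-1.154 -0.107  2.415  1.058  0.427 -1.594] [ 0.305 -0.227  0.235] [[ 0.463  0.697  0.548]
 [ 0.884 -0.316 -0.345]
 [-0.067  0.644 -0.762]]
hinge-rel (toaster frame) [[-0.159  0.03   0.038]]
[{"x":-0.06,"y":-0.14,"z":0.2,"wx":0.0,"wy":0.0,"wz":0.0,"claw":0}, {"x":-0.06,"y":-0.14,"z":0.21,"wx":0.0,"wy":0.0,"wz":0.0,"claw":0}, {"x":-0.07,"y":-0.15,"z":0.2,"wx":0.0,"wy":0.0,"wz":0.0,"claw":0}, {"x":-0.06,"y":-0.14,"z":0.2,"wx":0.0,"wy":0.0,"wz":0.0,"claw":0}, {"x":-0.06,"y":-0.14,"z":0.2,"wx":0.0,"wy":0.0,"wz":0.0,"claw":0}]
```

Emit:
arm_command([
  {"x":-0.06,"y":-0.14,"z":0.2,"wx":0,"wy":0,"wz":0,"claw":0},
  {"x":-0.06,"y":-0.14,"z":0.2,"wx":0,"wy":0,"wz":0,"claw":0},
  {"x":-0.06,"y":-0.14,"z":0.2,"wx":0,"wy":0,"wz":0,"claw":0},
  {"x":-0.06,"y":-0.14,"z":0.2,"wx":0,"wy":0,"wz":0,"claw":0},
  {"x":-0.06,"y":-0.14,"z":0.2,"wx":0,"wy":0,"wz":0,"claw":0},
  {"x":0,"y":0,"z":0,"wx":0,"wy":0,"wz":0,"claw":0},
])

```text
time: 7.65
ee_pos: [0.3009, -0.2462, 0.1757]
ee_rot: [2.105, 1.313, 0.397]
force: [0.7, 0.1, 0.1]
grip_width: 0.007
grasp_force: 0.0
```

```bash
sed -i 's/^plan.*/plan([(W(-.126,-.024),None,3),(W(-.105,.043),None,4),(W(-.065,.085),None,4),(W(-.010,.102),None,4),(W(.018,.098),None,2),(W(.04,.09),None,2)])/' p2.py; cat >> p2.py <<'E'
c=cam("wrist");print(tip(c,"lid_tab"),proj(c,tw(TP,[-.086,0,.197])))
E
python3 p2.py
```

```text
7.65 [-1.228  0.177  2.545  1.935  0.442 -2.617] [ 0.301 -0.246  0.176] [[ 0.461  0.699  0.547]
 [ 0.885 -0.314 -0.343]
 [-0.068  0.642 -0.763]]
hinge-rel (toaster frame) [[-0.16   0.011 -0.021]]
[{"x":0.07,"y":0.16,"z":0.15,"wx":0.0,"wy":0.0,"wz":0.0,"claw":0}, {"x":0.07,"y":0.15,"z":0.15,"wx":0.0,"wy":0.0,"wz":0.0,"claw":0}, {"x":0.08,"y":0.16,"z":0.15,"wx":0.0,"wy":0.0,"wz":0.0,"claw":0}, {"x":0.01,"y":0.29,"z":-0.19,"wx":0.0,"wy":0.0,"wz":0.0,"claw":0}, {"x":0.01,"y":0.29,"z":-0.2,"wx":0.0,"wy":0.0,"wz":0.0,"claw":0}, {"x":0.01,"y":0.3,"z":-0.19,"wx":0.0,"wy":0.0,"wz":0.0,"claw":0}, {"x":0.01,"y":0.29,"z":-0.2,"wx":0.0,"wy":0.0,"wz":0.0,"claw":0}, {"x":0.05,"y":0.28,"z":-0.04,"wx":0.0,"wy":0.0,"wz":0.0,"claw":0}, {"x":0.05,"y":0.28,"z":-0.04,"wx":0.0,"wy":0.0,"wz":0.0,"claw":0}, {"x":0.06,"y":0.29,"z":-0.05,"wx":0.0,"wy":0.0,"wz":0.0,"claw":0}, {"x":0.05,"y":0.28,"z":-0.04,"wx":0.0,"wy":0.0,"wz":0.0,"claw":0}, {"x":0.08,"y":0.26,"z":0.1,"wx":0.0,"wy":0.0,"wz":0.0,"claw":0}, {"x":0.09,"y":0.25,"z":0.1,"wx":0.0,"wy":0.0,"wz":0.0,"claw":0}, {"x":0.08,"y":0.26,"z":0.09,"wx":0.0,"wy":0.0,"wz":0.0,"claw":0}, {"x":0.08,"y":0.26,"z":0.1,"wx":0.0,"wy":0.0,"wz":0.0,"claw":0}, {"x":0.1,"y":0.18,"z":0.2,"wx":0.0,"wy":0.0,"wz":0.0,"claw":0}, {"x":0.09,"y":0.18,"z":0.19,"wx":0.0,"wy":0.0,"wz":0.0,"claw":0}, {"x":0.08,"y":0.11,"z":0.19,"wx":0.0,"wy":0.0,"wz":0.0,"claw":0}, {"x":0.08,"y":0.11,"z":0.2,"wx":0.0,"wy":0.0,"wz":0.0,"claw":0}]
(array([319.9, 241.2]), 0.75) [[319.316 234.829]]
```

Emit:
arm_command([
  {"x":0.07,"y":0.16,"z":0.15,"wx":0,"wy":0,"wz":0,"claw":0},
  {"x":0.07,"y":0.16,"z":0.15,"wx":0,"wy":0,"wz":0,"claw":0},
  {"x":0.07,"y":0.16,"z":0.15,"wx":0,"wy":0,"wz":0,"claw":0},
  {"x":0.01,"y":0.29,"z":-0.2,"wx":0,"wy":0,"wz":0,"claw":0},
  {"x":0.01,"y":0.29,"z":-0.2,"wx":0,"wy":0,"wz":0,"claw":0},
  {"x":0.01,"y":0.29,"z":-0.2,"wx":0,"wy":0,"wz":0,"claw":0},
  {"x":0.01,"y":0.29,"z":-0.2,"wx":0,"wy":0,"wz":0,"claw":0},
  {"x":0,"y":0,"z":0,"wx":0,"wy":0,"wz":0,"claw":0},
])

```text
time: 8.55
ee_pos: [0.3512, -0.2503, 0.2193]
ee_rot: [2.099, 1.319, 0.414]
force: [-0.5, -0.8, -0.1]
grip_width: 0.004
grasp_force: 0.4
```

```bash
python3 - <<'E'
from plan import *
s=readout.sense();print(s["force"],s["q"],tw([0,0,-TP[2]],np.array(s["ee_pos"])-tw(TP,[.04,0,.197])[0]))
c=cam("side");print(tip(c,"lid_tab"));save(c,"s1.png")
E
```

```text
[-0.476 -0.759 -0.091] [-1.005  0.045  2.369  1.333  0.305 -1.777] [[-0.11   0.014  0.022]]
(array([272.5, 248.2]), 0.93)
```

View pics/s1.png

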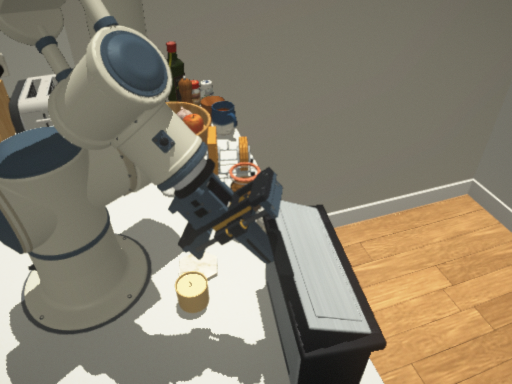

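The picture shows the fingertips under the tab at (270,255). The lid's front edge has risen a little from (263,274), so it is on the finger. I'll continue along the arc.

```bash
cat > p3.py <<'E'
from plan import *
W=lambda h,z:tw(TP,[.04+h,.01,.197+z])[0]
plan([(W(-.108,.040),None,2),(W(-.065,.085),None,5),(W(-.010,.104),None,5),(W(.018,.10),None,3),(W(.045,.09),None,3)])
E
python3 p3.py
```

```text
[{"x":-0.04,"y":0.15,"z":-0.12,"wx":0.0,"wy":0.0,"wz":0.0,"claw":0}, {"x":-0.05,"y":0.14,"z":-0.13,"wx":0.0,"wy":0.0,"wz":0.0,"claw":0}, {"x":0.04,"y":0.24,"z":-0.03,"wx":0.0,"wy":0.0,"wz":0.0,"claw":0}, {"x":0.05,"y":0.25,"z":-0.04,"wx":0.0,"wy":0.0,"wz":0.0,"claw":0}, {"x":0.04,"y":0.24,"z":-0.03,"wx":0.0,"wy":0.0,"wz":0.0,"claw":0}, {"x":0.05,"y":0.24,"z":-0.03,"wx":0.0,"wy":0.0,"wz":0.0,"claw":0}, {"x":0.04,"y":0.25,"z":-0.04,"wx":0.0,"wy":0.0,"wz":0.0,"claw":0}, {"x":0.07,"y":0.21,"z":0.08,"wx":0.0,"wy":0.0,"wz":0.0,"claw":0}, {"x":0.06,"y":0.21,"z":0.07,"wx":0.0,"wy":0.0,"wz":0.0,"claw":0}, {"x":0.07,"y":0.21,"z":0.08,"wx":0.0,"wy":0.0,"wz":0.0,"claw":0}, {"x":0.06,"y":0.21,"z":0.07,"wx":0.0,"wy":0.0,"wz":0.0,"claw":0}, {"x":0.07,"y":0.21,"z":0.08,"wx":0.0,"wy":0.0,"wz":0.0,"claw":0}, {"x":0.06,"y":0.12,"z":0.13,"wx":0.0,"wy":0.0,"wz":0.0,"claw":0}, {"x":0.06,"y":0.12,"z":0.13,"wx":0.0,"wy":0.0,"wz":0.0,"claw":0}, {"x":0.06,"y":0.12,"z":0.13,"wx":0.0,"wy":0.0,"wz":0.0,"claw":0}, {"x":0.06,"y":0.09,"z":0.16,"wx":0.0,"wy":0.0,"wz":0.0,"claw":0}, {"x":0.07,"y":0.09,"z":0.16,"wx":0.0,"wy":0.0,"wz":0.0,"claw":0}, {"x":0.06,"y":0.09,"z":0.16,"wx":0.0,"wy":0.0,"wz":0.0,"claw":0}]
```

Emit:
arm_command([
  {"x":-0.04,"y":0.15,"z":-0.12,"wx":0,"wy":0,"wz":0,"claw":0},
  {"x":-0.04,"y":0.15,"z":-0.12,"wx":0,"wy":0,"wz":0,"claw":0},
  {"x":0.04,"y":0.24,"z":-0.03,"wx":0,"wy":0,"wz":0,"claw":0},
  {"x":0.04,"y":0.24,"z":-0.03,"wx":0,"wy":0,"wz":0,"claw":0},
  {"x":0.04,"y":0.24,"z":-0.03,"wx":0,"wy":0,"wz":0,"claw":0},
  {"x":0.04,"y":0.24,"z":-0.03,"wx":0,"wy":0,"wz":0,"claw":0},
  {"x":0.04,"y":0.24,"z":-0.03,"wx":0,"wy":0,"wz":0,"claw":0},
  {"x":0.07,"y":0.21,"z":0.08,"wx":0,"wy":0,"wz":0,"claw":0},
  {"x":0.07,"y":0.21,"z":0.08,"wx":0,"wy":0,"wz":0,"claw":0},
  {"x":0.07,"y":0.21,"z":0.08,"wx":0,"wy":0,"wz":0,"claw":0},
])

```text
time: 9.65
ee_pos: [0.4286, -0.2654, 0.29]
ee_rot: [2.103, 1.322, 0.417]
force: [0.2, 0.2, 0.3]
grip_width: 0.005
grasp_force: 0.2
```

```bash
cat > p3.py <<'E'
from plan import *
s=readout.sense();print(s["force"],s["q"],tw([0,0,-TP[2]],np.array(s["ee_pos"])-tw(TP,[.04,0,.197])[0]))
W=lambda h,z:tw(TP,[.04+h,.01,.197+z])[0]
plan([(W(-.010,.106),None,4),(W(.018,.103),None,3),(W(.045,.093),None,3)])
S,T=cam("side"),cam("top");a,b=tip(S,"lid_tab"),tip(T,"lid_tab");print(a,b)
if a and b: print(tri([(S,a[0]),(T,b[0])]))
E
python3 p3.py
```

```text
[0.187 0.215 0.329] [-0.788 -0.007  2.102  0.437  0.392 -0.688] [[-0.031  0.01   0.093]]
[{"x":0.03,"y":0.12,"z":0.01,"wx":0.0,"wy":0.0,"wz":0.0,"claw":0}, {"x":0.03,"y":0.12,"z":0.01,"wx":0.0,"wy":0.0,"wz":0.0,"claw":0}, {"x":0.03,"y":0.11,"z":0.02,"wx":0.0,"wy":0.0,"wz":0.0,"claw":0}, {"x":0.03,"y":0.12,"z":0.01,"wx":0.0,"wy":0.0,"wz":0.0,"claw":0}, {"x":0.06,"y":0.13,"z":0.13,"wx":0.0,"wy":0.0,"wz":0.0,"claw":0}, {"x":0.06,"y":0.12,"z":0.12,"wx":0.0,"wy":0.0,"wz":0.0,"claw":0}, {"x":0.06,"y":0.13,"z":0.13,"wx":0.0,"wy":0.0,"wz":0.0,"claw":0}, {"x":0.06,"y":0.09,"z":0.16,"wx":0.0,"wy":0.0,"wz":0.0,"claw":0}, {"x":0.06,"y":0.09,"z":0.16,"wx":0.0,"wy":0.0,"wz":0.0,"claw":0}, {"x":0.06,"y":0.08,"z":0.16,"wx":0.0,"wy":0.0,"wz":0.0,"claw":0}]
(array([330.7, 208.2]), 0.83) (array([161.2, 210.8]), 0.74)
(array([ 0.541,  0.235, -0.08 ]), [np.float64(59.7), np.float64(56.6)])
```

Emit:
arm_command([
  {"x":0.03,"y":0.12,"z":0.01,"wx":0,"wy":0,"wz":0,"claw":0},
  {"x":0.03,"y":0.12,"z":0.01,"wx":0,"wy":0,"wz":0,"claw":0},
  {"x":0.03,"y":0.12,"z":0.01,"wx":0,"wy":0,"wz":0,"claw":0},
  {"x":0.03,"y":0.12,"z":0.01,"wx":0,"wy":0,"wz":0,"claw":0},
  {"x":0.06,"y":0.13,"z":0.13,"wx":0,"wy":0,"wz":0,"claw":0},
  {"x":0.06,"y":0.13,"z":0.13,"wx":0,"wy":0,"wz":0,"claw":0},
  {"x":0.06,"y":0.13,"z":0.13,"wx":0,"wy":0,"wz":0,"claw":0},
  {"x":0.06,"y":0.09,"z":0.16,"wx":0,"wy":0,"wz":0,"claw":0},
  {"x":0.06,"y":0.09,"z":0.16,"wx":0,"wy":0,"wz":0,"claw":0},
  {"x":0.06,"y":0.09,"z":0.16,"wx":0,"wy":0,"wz":0,"claw":0},
  {"x":0,"y":0,"z":0,"wx":0,"wy":0,"wz":0,"claw":0},
  {"x":0,"y":0,"z":0,"wx":0,"wy":0,"wz":0,"claw":0},
])

```text
time: 11.05
ee_pos: [0.5041, -0.2774, 0.2909]
ee_rot: [2.103, 1.321, 0.415]
force: [0.4, -0.1, 0.1]
grip_width: 0.004
grasp_force: 0.0
```

```bash
cat > p3.py <<'E'
from plan import *
s=readout.sense();print(s["force"],s["q"],s["ee_pos"],tw([0,0,-TP[2]],np.array(s["ee_pos"])-tw(TP,[.04,0,.197])[0]))
S,T=cam("side"),cam("top");a,b=tip(S,"lid_tab"),tip(T,"lid_tab");print(a,b)
for th in [0,1,1.5,2,2.4]: P=tw(TP,[.04-.126*np.cos(th),0,.197+.126*np.sin(th)]); print(th,proj(S,P),proj(T,P))
save(S,"s2.png")
# plan: up, then towards the rack, tool down
y=az(-18,0);
RW=Rzy([0,0,-1],y)
plan([(np.array(s["ee_pos"])+[-.03,.02,.07],None,3),([.40,.10,.34],RW,13),([.36,.24,.30],RW,4)])
E
python3 p3.py
```

```text
[ 0.378 -0.089  0.058] [-0.653  0.107  1.972  0.209  0.369 -0.372] [ 0.504 -0.277  0.291] [[0.046 0.009 0.094]]
(array([399. , 214.7]), 0.67) (array([387.6, 136.2]), 0.92)
0 [[262.117 272.042]] [[367.119 224.741]]
1 [[300.527 220.864]] [[381.024 197.908]]
1.5 [[339.67  206.375]] [[386.258 172.497]]
2 [[376.485 207.131]] [[387.845 148.803]]
2.4 [[396.446 217.977]] [[386.229 136.078]]
[{"x":0.0,"y":0.12,"z":-0.51,"wx":0.0,"wy":0.0,"wz":0.0,"claw":0}, {"x":0.01,"y":0.12,"z":-0.51,"wx":0.0,"wy":0.0,"wz":0.0,"claw":0}, {"x":0.0,"y":0.11,"z":-0.5,"wx":0.0,"wy":0.0,"wz":0.0,"claw":0}, {"x":0.44,"y":-0.27,"z":-0.22,"wx":0.61,"wy":0.1,"wz":-0.11,"claw":0}, {"x":0.44,"y":-0.28,"z":-0.2,"wx":0.62,"wy":0.09,"wz":-0.12,"claw":0}, {"x":0.45,"y":-0.29,"z":-0.19,"wx":0.61,"wy":0.1,"wz":-0.11,"claw":0}, {"x":0.46,"y":-0.29,"z":-0.16,"wx":0.62,"wy":0.1,"wz":-0.12,"claw":0}, {"x":0.45,"y":-0.29,"z":-0.15,"wx":0.61,"wy":0.09,"wz":-0.11,"claw":0}, {"x":0.46,"y":-0.3,"z":-0.13,"wx":0.61,"wy":0.1,"wz":-0.12,"claw":0}, {"x":0.47,"y":-0.29,"z":-0.1,"wx":0.62,"wy":0.1,"wz":-0.11,"claw":0}, {"x":0.47,"y":-0.3,"z":-0.09,"wx":0.61,"wy":0.09,"wz":-0.11,"claw":0}, {"x":0.47,"y":-0.3,"z":-0.06,"wx":0.62,"wy":0.1,"wz":-0.12,"claw":0}, {"x":0.48,"y":-0.3,"z":-0.05,"wx":0.61,"wy":0.1,"wz":-0.11,"claw":0}, {"x":0.48,"y":-0.29,"z":-0.03,"wx":0.61,"wy":0.09,"wz":-0.12,"claw":0}, {"x":0.48,"y":-0.29,"z":-0.01,"wx":0.62,"wy":0.1,"wz":-0.11,"claw":0}, {"x":0.48,"y":-0.28,"z":0.02,"wx":0.61,"wy":0.1,"wz":-0.12,"claw":0}, {"x":0.6,"y":-0.41,"z":0.2,"wx":0.0,"wy":0.0,"wz":0.0,"claw":0}, {"x":0.61,"y":-0.4,"z":0.2,"wx":0.0,"wy":0.0,"wz":0.0,"claw":0}, {"x":0.6,"y":-0.41,"z":0.2,"wx":0.0,"wy":0.0,"wz":0.0,"claw":0}, {"x":0.61,"y":-0.41,"z":0.2,"wx":0.0,"wy":0.0,"wz":0.0,"claw":0}]
```

View pics/s2.png

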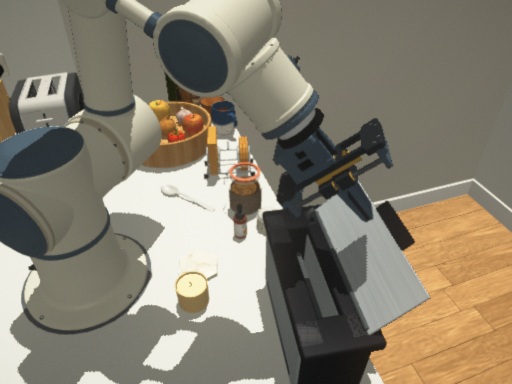

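The lid is laid right back (tab at (399,214), which matches 2.4 rad) and the slot shows near (315,270). Next, the waffle.

Emit:
arm_command([
  {"x":0,"y":0.12,"z":-0.5,"wx":0,"wy":0,"wz":0,"claw":0},
  {"x":0,"y":0.12,"z":-0.5,"wx":0,"wy":0,"wz":0,"claw":0},
  {"x":0,"y":0.12,"z":-0.5,"wx":0,"wy":0,"wz":0,"claw":0},
  {"x":0.44,"y":-0.27,"z":-0.22,"wx":0.61,"wy":0.1,"wz":-0.11,"claw":70},
  {"x":0.44,"y":-0.28,"z":-0.2,"wx":0.61,"wy":0.1,"wz":-0.11,"claw":70},
  {"x":0.45,"y":-0.29,"z":-0.19,"wx":0.61,"wy":0.1,"wz":-0.11,"claw":70},
  {"x":0.45,"y":-0.29,"z":-0.16,"wx":0.61,"wy":0.1,"wz":-0.11,"claw":70},
  {"x":0.45,"y":-0.29,"z":-0.15,"wx":0.61,"wy":0.1,"wz":-0.12,"claw":70},
  {"x":0.46,"y":-0.3,"z":-0.13,"wx":0.61,"wy":0.1,"wz":-0.12,"claw":70},
  {"x":0.47,"y":-0.3,"z":-0.1,"wx":0.61,"wy":0.1,"wz":-0.12,"claw":70},
  {"x":0.47,"y":-0.3,"z":-0.09,"wx":0.62,"wy":0.1,"wz":-0.12,"claw":70},
  {"x":0.47,"y":-0.3,"z":-0.06,"wx":0.62,"wy":0.1,"wz":-0.12,"claw":70},
  {"x":0.48,"y":-0.3,"z":-0.05,"wx":0.62,"wy":0.1,"wz":-0.12,"claw":70},
  {"x":0.48,"y":-0.3,"z":-0.03,"wx":0.62,"wy":0.1,"wz":-0.12,"claw":70},
  {"x":0.48,"y":-0.29,"z":-0.01,"wx":0.62,"wy":0.1,"wz":-0.12,"claw":70},
  {"x":0.48,"y":-0.28,"z":0.02,"wx":0.62,"wy":0.1,"wz":-0.12,"claw":70},
  {"x":0.6,"y":-0.4,"z":0.1,"wx":0,"wy":0,"wz":0,"claw":70},
  {"x":0.6,"y":-0.4,"z":0.1,"wx":0,"wy":0,"wz":0,"claw":70},
  {"x":0.6,"y":-0.4,"z":0.1,"wx":0,"wy":0,"wz":0,"claw":70},
  {"x":0,"y":0,"z":0,"wx":0,"wy":0,"wz":0,"claw":70},
])

```text
time: 13.25
ee_pos: [0.3682, 0.2055, 0.3243]
ee_rot: [-2.531, -1.854, -0.003]
force: [0.1, -0.4, 1.0]
grip_width: 0.767
grasp_force: 0.0
```

```bash
cat > p4.py <<'E'
from plan import *
s=readout.sense();R=Ro.from_rotvec(s["ee_rot"]).as_matrix();print(s["time"],s["q"],s["ee_pos"],R)
c=cam("wrist");save(c,"w2.png")
for th,z in [("square_waffle",0.008),("round_waffle",.008),("rack",0)]:
    r=tip(c,th);print(th,r,atz(c,r[0],z) if r else "")
m=imaging.regions_of("square_waffle","wrist")
if m: print(m[0]["p"],m[0]["extent"])
E
python3 p4.py
```

```text
13.25 [0.364 0.091 1.629 0.004 1.42  0.669] [0.368 0.206 0.324] [[ 0.301  0.953 -0.001]
 [ 0.953 -0.301  0.004]
 [ 0.004 -0.002 -1.   ]]
square_waffle (array([231.9,  82.1]), 0.55) [0.369 0.318 0.008]
round_waffle (array([294.6,  77.6]), 0.79) [0.459 0.296 0.008]
rack (array([265.7,  79. ]), 0.89) [0.419 0.307 0.   ]
0.77 [214.1, 24.6, 247.1, 123.1]
```

View pics/w2.png

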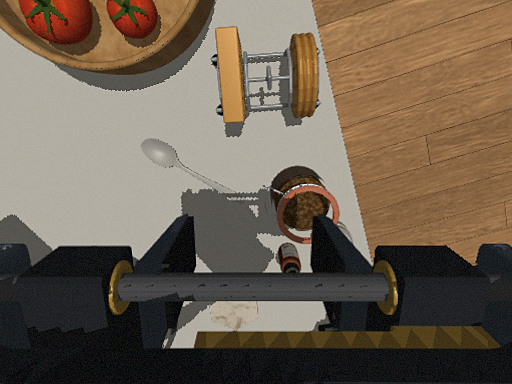

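The wrist view shows the square waffle's top face at (217,28)–(240,26)–(244,121)–(222,122), the round one at (304,75) and the jar at (305,205).

```bash
cat > p5.py <<'E'
from plan import *
c=cam("wrist");
hsv=cv2.cvtColor(c["img"],cv2.COLOR_RGB2HSV)
m=np.uint8((hsv[...,0]>8)&(hsv[...,0]<25)&(hsv[...,1]>110)&(hsv[...,2]>90));m[:, :200]=0;m[:,262:]=0;m[140:]=0;m[:15]=0
k=cv2.findContours(m,cv2.RETR_EXTERNAL,cv2.CHAIN_APPROX_NONE)[0];k=max(k,key=cv2.contourArea)
print(cv2.boundingRect(k))
q=cv2.approxPolyDP(k,6,True)[:,0];print(q.tolist())
for z in (.112,.118):
  P=np.array([atz(c,u,z) for u in np.float64(q)])[:,:2];print(z,P.tolist(),cv2.minAreaRect(np.float32(P*1000)))
cv2.imwrite("pics/c2.png",cv2.resize(cv2.cvtColor(c["img"][10:140,190:340],cv2.COLOR_RGB2BGR),None,fx=4,fy=4,interpolation=cv2.INTER_CUBIC))
E
python3 p5.py
```

```text
(212, 24, 32, 96)
[[213, 25], [221, 118], [239, 119], [233, 25]]
0.112 [[0.3759375576497751, 0.36923775504954515], [0.3508279999050451, 0.2717077813932373], [0.371139572317837, 0.2639613737209519], [0.39712575077934925, 0.3624510470614509]] ((373.53857421875, 316.59954833984375), (103.01688385009766, 22.21849250793457), 75.21953582763672)
0.118 [[0.37621306878676114, 0.3678206140115615], [0.35149574727607474, 0.2718141554231904], [0.3714900327516895, 0.2641887543334833], [0.3970702812927886, 0.3611399211436803]] ((373.8515625, 316.0046691894531), (101.40764617919922, 21.87140464782715), 75.21952819824219)
```

View pics/c2.png

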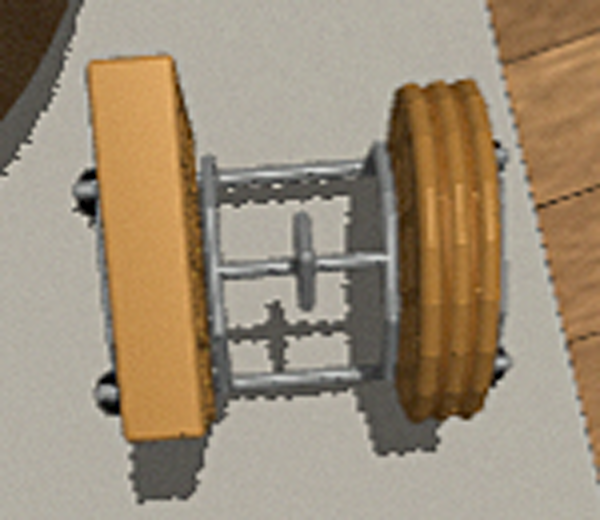

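```bash
cat > p6.py <<'E'
import plan as m
from plan import *
m.CL=44
s=readout.sense();R=Ro.from_rotvec(s["ee_rot"]).as_matrix();print(s["time"],s["q"],s["ee_pos"])
RW=Rzy([0,0,-1],az(-14.8,0))
G=np.array([.374,.3165,.087])
plan([(G+[0,0,.16],RW,5),(G+[0,0,.05],RW,4),(G,RW,4)])
E
python3 p6.py
```

```text
13.55 [0.355 0.09  1.629 0.003 1.421 0.666] [0.37  0.202 0.325]
[{"x":0.44,"y":-0.13,"z":0.31,"wx":0.0,"wy":-0.01,"wz":-0.12,"claw":44}, {"x":0.44,"y":-0.12,"z":0.32,"wx":0.0,"wy":-0.01,"wz":-0.12,"claw":44}, {"x":0.44,"y":-0.11,"z":0.31,"wx":0.0,"wy":0.0,"wz":-0.12,"claw":44}, {"x":0.45,"y":-0.11,"z":0.31,"wx":0.0,"wy":-0.01,"wz":-0.12,"claw":44}, {"x":0.44,"y":-0.11,"z":0.31,"wx":0.0,"wy":-0.01,"wz":-0.12,"claw":44}, {"x":0.0,"y":0.0,"z":0.55,"wx":0.0,"wy":0.0,"wz":0.0,"claw":44}, {"x":0.0,"y":0.0,"z":0.55,"wx":0.0,"wy":0.0,"wz":0.0,"claw":44}, {"x":0.0,"y":0.0,"z":0.55,"wx":0.0,"wy":0.0,"wz":0.0,"claw":44}, {"x":0.0,"y":0.0,"z":0.55,"wx":0.0,"wy":0.0,"wz":0.0,"claw":44}, {"x":0.0,"y":0.0,"z":0.25,"wx":0.0,"wy":0.0,"wz":0.0,"claw":44}, {"x":0.0,"y":0.0,"z":0.25,"wx":0.0,"wy":0.0,"wz":0.0,"claw":44}, {"x":0.0,"y":0.0,"z":0.25,"wx":0.0,"wy":0.0,"wz":0.0,"claw":44}, {"x":0.0,"y":0.0,"z":0.25,"wx":0.0,"wy":0.0,"wz":0.0,"claw":44}]
```

Stop 50 mm above the grasp first to check that the approach is centred.

Emit:
arm_command([
  {"x":0.44,"y":-0.12,"z":0.31,"wx":0,"wy":-0.01,"wz":-0.12,"claw":44},
  {"x":0.44,"y":-0.12,"z":0.31,"wx":0,"wy":-0.01,"wz":-0.12,"claw":44},
  {"x":0.44,"y":-0.12,"z":0.31,"wx":0,"wy":0,"wz":-0.12,"claw":44},
  {"x":0.44,"y":-0.11,"z":0.31,"wx":0,"wy":-0.01,"wz":-0.12,"claw":44},
  {"x":0.44,"y":-0.11,"z":0.31,"wx":0,"wy":-0.01,"wz":-0.12,"claw":44},
  {"x":0,"y":0,"z":0.5,"wx":0,"wy":0,"wz":0,"claw":44},
  {"x":0,"y":0,"z":0.5,"wx":0,"wy":0,"wz":0,"claw":44},
  {"x":0,"y":0,"z":0.5,"wx":0,"wy":0,"wz":0,"claw":44},
  {"x":0,"y":0,"z":0.5,"wx":0,"wy":0,"wz":0,"claw":44},
  {"x":0,"y":0,"z":0,"wx":0,"wy":0,"wz":0,"claw":44},
])

```text
time: 14.55
ee_pos: [0.3724, 0.315, 0.1453]
ee_rot: [-2.489, -1.916, 0.008]
force: [-0.4, 0.4, 0.5]
grip_width: 0.479
grasp_force: 0.0
```

```bash
cat >p7.py <<'E'
import plan as m
from plan import *
m.CL=44
s=readout.sense();print(s["time"],s["ee_pos"],s["ee_rot"])
RW=Rzy([0,0,-1],az(-14.8,0))
plan([(np.array([.374,.3165,.087]),RW,5)])
c=cam("wrist");save(c,"w3.png")
E
python3 p7.py
```

```text
14.55 [0.372 0.315 0.145] [-2.489 -1.916  0.008]
[{"x":0.01,"y":0.01,"z":0.23,"wx":-0.01,"wy":0.01,"wz":0.0,"claw":44}, {"x":0.01,"y":0.0,"z":0.24,"wx":-0.01,"wy":0.01,"wz":0.0,"claw":44}, {"x":0.0,"y":0.01,"z":0.23,"wx":0.0,"wy":0.01,"wz":0.0,"claw":44}, {"x":0.01,"y":0.0,"z":0.23,"wx":-0.01,"wy":0.0,"wz":0.0,"claw":44}, {"x":0.01,"y":0.01,"z":0.24,"wx":-0.01,"wy":0.01,"wz":0.0,"claw":44}]
```

View pics/w3.png

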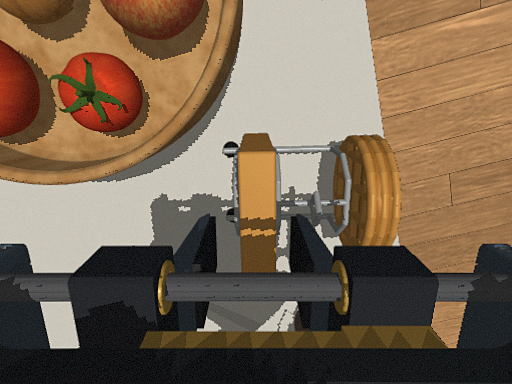

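The waffle sits centred between the fingers (waffle columns 241–276, finger tips at about 210 and 300). Descend, grip and lift.

Emit:
arm_command([
  {"x":0.01,"y":0.01,"z":0.23,"wx":-0.01,"wy":0.01,"wz":0,"claw":44},
  {"x":0.01,"y":0,"z":0.23,"wx":-0.01,"wy":0.01,"wz":0,"claw":44},
  {"x":0.01,"y":0.01,"z":0.23,"wx":0,"wy":0.01,"wz":0,"claw":44},
  {"x":0.01,"y":0,"z":0.23,"wx":-0.01,"wy":0,"wz":0,"claw":44},
  {"x":0,"y":0.01,"z":0.23,"wx":-0.01,"wy":0.01,"wz":0,"claw":44},
  {"x":0,"y":0,"z":0,"wx":0,"wy":0,"wz":0,"claw":44},
  {"x":0,"y":0,"z":0,"wx":0,"wy":0,"wz":0,"claw":15},
  {"x":0,"y":0,"z":0,"wx":0,"wy":0,"wz":0,"claw":15},
  {"x":0,"y":0,"z":0,"wx":0,"wy":0,"wz":0,"claw":15},
  {"x":0,"y":0,"z":0,"wx":0,"wy":0,"wz":0,"claw":15},
], force=30)

```text
time: 15.6
ee_pos: [0.3756, 0.3184, 0.0904]
ee_rot: [2.488, 1.918, 0.008]
force: [0.5, -0.5, 4.3]
grip_width: 0.263
grasp_force: 30.0
```

Emit:
arm_command([
  {"x":0,"y":0,"z":-0.2,"wx":0,"wy":0,"wz":0,"claw":15},
  {"x":0,"y":0,"z":-0.4,"wx":0,"wy":0,"wz":0,"claw":15},
  {"x":0,"y":0,"z":-0.6,"wx":0,"wy":0,"wz":0,"claw":15},
  {"x":0,"y":0,"z":-0.8,"wx":0,"wy":0,"wz":0,"claw":15},
  {"x":0,"y":0,"z":-0.8,"wx":0,"wy":0,"wz":0,"claw":15},
  {"x":0,"y":0,"z":-0.8,"wx":0,"wy":0,"wz":0,"claw":15},
  {"x":0,"y":0,"z":-0.8,"wx":0,"wy":0,"wz":0,"claw":15},
  {"x":0,"y":0,"z":-0.6,"wx":0,"wy":0,"wz":0,"claw":15},
])

```text
time: 16.4
ee_pos: [0.3741, 0.3175, 0.3433]
ee_rot: [2.488, 1.918, 0.01]
force: [0.1, 0.4, -1.6]
grip_width: 0.26
grasp_force: 30.0
```

```bash
cat >p8.py <<'E'
import plan as m
from plan import *
m.CL=15
s=readout.sense();print(s["time"],s["ee_pos"],s["q"],s["grip_width"])
RT=Rzy([0,0,-1],az(np.degrees(TP[2]),0))
T=np.array([TP[0],TP[1],.345])
plan([([.45,.05,.345],RT,8),(T,RT,9)])
S=cam("top");r=imaging.tip_of("slot_mouth","top");print(r and (r[0]["at"],r[0]["p"]),proj(S,tw(TP,[0,0,.195])))
S=cam("side");r=imaging.tip_of("slot_mouth","side");print(r and (r[0]["at"],r[0]["p"]),proj(S,tw(TP,[0,0,.195])))
print(tip(S,"square_waffle"),tip(S,"lid_tab"));save(S,"s3.png")
E
python3 p8.py
```

```text
16.4 [0.374 0.317 0.343] [0.582 0.186 1.462 0.    1.487 0.839] 0.26033590151790953
[{"x":-0.6,"y":0.35,"z":-0.01,"wx":0.01,"wy":-0.01,"wz":-0.16,"claw":15}, {"x":-0.6,"y":0.35,"z":0.0,"wx":0.0,"wy":0.0,"wz":-0.16,"claw":15}, {"x":-0.61,"y":0.34,"z":-0.01,"wx":0.01,"wy":-0.01,"wz":-0.16,"claw":15}, {"x":-0.61,"y":0.32,"z":0.0,"wx":0.01,"wy":-0.01,"wz":-0.16,"claw":15}, {"x":-0.62,"y":0.32,"z":-0.01,"wx":0.0,"wy":0.0,"wz":-0.16,"claw":15}, {"x":-0.62,"y":0.31,"z":0.0,"wx":0.01,"wy":-0.01,"wz":-0.16,"claw":15}, {"x":-0.63,"y":0.31,"z":-0.01,"wx":0.01,"wy":-0.01,"wz":-0.17,"claw":15}, {"x":-0.63,"y":0.29,"z":0.0,"wx":0.0,"wy":0.0,"wz":-0.16,"claw":15}, {"x":-0.72,"y":0.03,"z":0.0,"wx":0.0,"wy":0.0,"wz":0.0,"claw":15}, {"x":-0.72,"y":0.04,"z":0.0,"wx":0.0,"wy":0.0,"wz":0.0,"claw":15}, {"x":-0.73,"y":0.03,"z":0.0,"wx":0.0,"wy":0.0,"wz":0.0,"claw":15}, {"x":-0.72,"y":0.03,"z":0.0,"wx":0.0,"wy":0.0,"wz":0.0,"claw":15}, {"x":-0.72,"y":0.04,"z":0.0,"wx":0.0,"wy":0.0,"wz":0.0,"claw":15}, {"x":-0.72,"y":0.03,"z":0.0,"wx":0.0,"wy":0.0,"wz":0.0,"claw":15}, {"x":-0.73,"y":0.03,"z":0.0,"wx":0.0,"wy":0.0,"wz":0.0,"claw":15}, {"x":-0.72,"y":0.04,"z":0.0,"wx":0.0,"wy":0.0,"wz":0.0,"claw":15}, {"x":-0.72,"y":0.03,"z":0.0,"wx":0.0,"wy":0.0,"wz":0.0,"claw":15}]
([194.8, 373.7], 0.72) [[370.892 192.834]]
([266.2, 310.6], 0.91) [[312.181 265.656]]
(array([204.8,  85.5]), 0.96) (array([401.7, 216.2]), 0.64)
```

```bash
python3 - <<'E'
from plan import *
S,T=cam("side"),cam("top")
for c in (S,T):
    a=[]
    for th,P in dict(slot_mouth=[0,0,.195],lid_hinge=[.04,0,.197],lever_knob=[0,.17,.135],stop_button_face=[0,0,0],slim_toaster=[0,0,0]).items():
        r=tip(c,th)
        if r: print(c["n"],th,r[0].round(1),round(r[1],2),proj(c,tw(TP,P))[0].round(1))
a=cv2.resize(S["img"][200:350,250:390],None,fx=4,fy=4,interpolation=cv2.INTER_CUBIC)[:600,:400] if 0 else cv2.resize(S["img"][200:350,255:355],(400,600),interpolation=cv2.INTER_CUBIC)
b=cv2.resize(T["img"][150:240,300:440],None,fx=400/140,fy=400/140,interpolation=cv2.INTER_CUBIC)
o=np.zeros((600,800,3),np.uint8);o[:,:400]=a;o[:b.shape[0],400:]=b
def draw(c,off,sc,base):
    for x,y in [(-.018,-.095),(.018,-.095),(.018,.095),(-.018,.095)]:
        u=(proj(c,tw(TP,[x,y,.195]))[0]-off+.5)*sc-.5+base;cv2.drawMarker(o,tuple(int(v) for v in u.round()),(255,0,0),cv2.MARKER_CROSS,9,1)
draw(S,[255,200],4,[0,0]);draw(T,[300,150],400/140,[400,0])
cv2.imwrite("pics/slot.png",o[...,::-1])
E
```

```text
side slot_mouth [310.1 267.6] 0.79 [312.2 265.7]
side lid_hinge [338.1 261.2] 0.87 [334.9 261.6]
side lever_knob [204.2  92.1] 0.17 [286.9 223.2]
side slim_toaster [308.  327.5] 0.57 [303.4 329.4]
top slot_mouth [370.3 193.9] 0.88 [370.9 192.8]
top lid_hinge [374.4 178.5] 0.86 [372.9 178.1]
top lever_knob [302.6 181.7] 0.71 [305.1 186.3]
top slim_toaster [355.1 200.6] 0.97 [354.7 201.7]
```

View pics/slot.png

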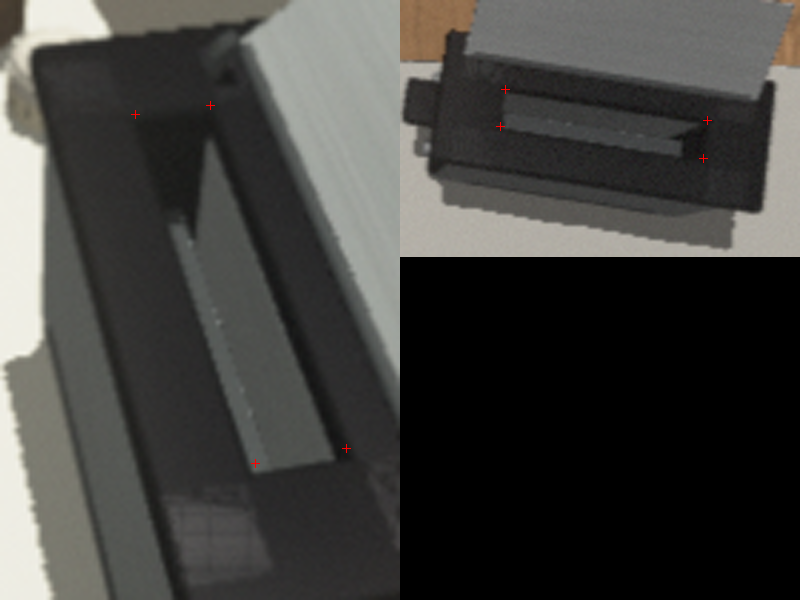

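The overlay matches the slot edges within about 1 px in both views (side near end (255,470), top slot (503..707, 90..158)). That is good enough for the 12 mm clearance. Carry the waffle over.

Emit:
arm_command([
  {"x":-0.6,"y":0.35,"z":0,"wx":0,"wy":0,"wz":-0.16,"claw":15},
  {"x":-0.6,"y":0.35,"z":0,"wx":0,"wy":0,"wz":-0.16,"claw":15},
  {"x":-0.61,"y":0.34,"z":0,"wx":0.01,"wy":-0.01,"wz":-0.16,"claw":15},
  {"x":-0.61,"y":0.32,"z":0,"wx":0.01,"wy":-0.01,"wz":-0.16,"claw":15},
  {"x":-0.62,"y":0.32,"z":0,"wx":0,"wy":0,"wz":-0.16,"claw":15},
  {"x":-0.62,"y":0.31,"z":0,"wx":0.01,"wy":-0.01,"wz":-0.16,"claw":15},
  {"x":-0.63,"y":0.31,"z":0,"wx":0.01,"wy":-0.01,"wz":-0.16,"claw":15},
  {"x":-0.63,"y":0.29,"z":0,"wx":0,"wy":0,"wz":-0.16,"claw":15},
  {"x":-0.72,"y":0.03,"z":0,"wx":0,"wy":0,"wz":0,"claw":15},
  {"x":-0.72,"y":0.03,"z":0,"wx":0,"wy":0,"wz":0,"claw":15},
  {"x":-0.72,"y":0.03,"z":0,"wx":0,"wy":0,"wz":0,"claw":15},
  {"x":-0.72,"y":0.03,"z":0,"wx":0,"wy":0,"wz":0,"claw":15},
  {"x":-0.72,"y":0.03,"z":0,"wx":0,"wy":0,"wz":0,"claw":15},
  {"x":-0.72,"y":0.03,"z":0,"wx":0,"wy":0,"wz":0,"claw":15},
  {"x":-0.72,"y":0.03,"z":0,"wx":0,"wy":0,"wz":0,"claw":15},
  {"x":-0.72,"y":0.03,"z":0,"wx":0,"wy":0,"wz":0,"claw":15},
  {"x":-0.72,"y":0.03,"z":0,"wx":0,"wy":0,"wz":0,"claw":15},
  {"x":0,"y":0,"z":0,"wx":0,"wy":0,"wz":0,"claw":15},
  {"x":0,"y":0,"z":0,"wx":0,"wy":0,"wz":0,"claw":15},
])

```text
time: 19.2
ee_pos: [0.4163, -0.273, 0.3396]
ee_rot: [-2.378, -2.052, 0.001]
force: [0.8, 0.0, -1.1]
grip_width: 0.261
grasp_force: 30.0
```

```bash
cat >p9.py <<'E'
import plan as m
from plan import *
m.CL=15
s=readout.sense();R=Ro.from_rotvec(s["ee_rot"]).as_matrix();print(s["time"],s["ee_pos"],s["q"],s["grip_width"],R[:,1])
RT=Rzy([0,0,-1],az(np.degrees(TP[2]),0))
T=np.array([.417,-.276,.30])
plan([(T,RT,3),(T-[0,0,.06],RT,5)])
E
python3 p9.py
```

```text
19.2 [ 0.416 -0.273  0.34 ] [-0.7    0.204  1.448 -0.     1.49  -0.553] 0.2611106221117381 [ 0.989 -0.147 -0.001]
[{"x":-0.02,"y":0.01,"z":0.26,"wx":0.0,"wy":0.0,"wz":-0.01,"claw":15}, {"x":-0.02,"y":0.01,"z":0.27,"wx":-0.01,"wy":0.0,"wz":-0.01,"claw":15}, {"x":-0.02,"y":0.0,"z":0.26,"wx":0.0,"wy":0.0,"wz":0.0,"claw":15}, {"x":0.0,"y":0.0,"z":0.24,"wx":0.0,"wy":0.0,"wz":0.0,"claw":15}, {"x":0.0,"y":0.0,"z":0.24,"wx":0.0,"wy":0.0,"wz":0.0,"claw":15}, {"x":0.0,"y":0.0,"z":0.24,"wx":0.0,"wy":0.0,"wz":0.0,"claw":15}, {"x":0.0,"y":0.0,"z":0.24,"wx":0.0,"wy":0.0,"wz":0.0,"claw":15}, {"x":0.0,"y":0.0,"z":0.24,"wx":0.0,"wy":0.0,"wz":0.0,"claw":15}]
```

Emit:
arm_command([
  {"x":-0.02,"y":0.01,"z":0.27,"wx":0,"wy":0,"wz":0,"claw":15},
  {"x":-0.02,"y":0.01,"z":0.27,"wx":0,"wy":0,"wz":0,"claw":15},
  {"x":-0.02,"y":0,"z":0.27,"wx":0,"wy":0,"wz":0,"claw":15},
  {"x":0,"y":0,"z":0.24,"wx":0,"wy":0,"wz":0,"claw":15},
  {"x":0,"y":0,"z":0.2,"wx":0,"wy":0,"wz":0,"claw":15},
  {"x":0,"y":0,"z":0.15,"wx":0,"wy":0,"wz":0,"claw":15},
  {"x":0,"y":0,"z":0.1,"wx":0,"wy":0,"wz":0,"claw":15},
  {"x":0,"y":0,"z":0.1,"wx":0,"wy":0,"wz":0,"claw":15},
])

```text
time: 20.0
ee_pos: [0.4172, -0.2757, 0.2597]
ee_rot: [2.377, 2.054, -0.001]
force: [0.0, -0.1, -0.9]
grip_width: 0.26
grasp_force: 30.0
```

```bash
python3 - <<'E'
from h import *
s=readout.sense();print(s["ee_pos"],s["force"])
S=cam("side");o=cv2.resize(S["img"][180:380,230:420],None,fx=3,fy=3,interpolation=cv2.INTER_CUBIC);cv2.imwrite("pics/s4.png",o[...,::-1])
E
```

```text
[ 0.4171985  -0.27572194  0.25969842] [ 0.01873825 -0.0789514  -0.85980768]
```

View pics/s4.png

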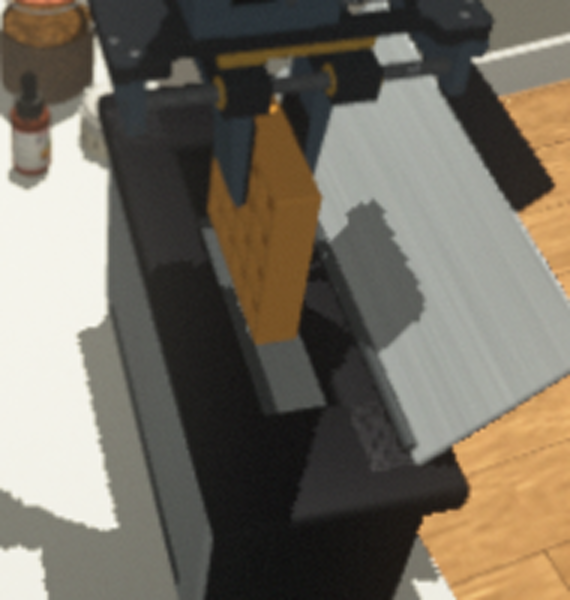

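The waffle's lower end is inside the slot (bottom at about (280,340) in the crop), clear of both walls and with no contact force. Keep lowering, then release just above the shelf.

Emit:
arm_command([
  {"x":0,"y":0,"z":0.2,"wx":0,"wy":0,"wz":0,"claw":15},
  {"x":0,"y":0,"z":0.2,"wx":0,"wy":0,"wz":0,"claw":15},
  {"x":0,"y":0,"z":0.2,"wx":0,"wy":0,"wz":0,"claw":15},
  {"x":0,"y":0,"z":0.15,"wx":0,"wy":0,"wz":0,"claw":15},
  {"x":0,"y":0,"z":0.1,"wx":0,"wy":0,"wz":0,"claw":15},
  {"x":0,"y":0,"z":0,"wx":0,"wy":0,"wz":0,"claw":15},
])

```text
time: 20.65
ee_pos: [0.4168, -0.2755, 0.2166]
ee_rot: [-2.376, -2.053, 0.001]
force: [-0.8, 0.0, -0.1]
grip_width: 0.262
grasp_force: 30.0
```

Release with a small opening (the lid is close behind), then withdraw.

Emit:
arm_command([
  {"x":0,"y":0,"z":0.05,"wx":0,"wy":0,"wz":0,"claw":15},
  {"x":0,"y":0,"z":0,"wx":0,"wy":0,"wz":0,"claw":30},
  {"x":0,"y":0,"z":0,"wx":0,"wy":0,"wz":0,"claw":36},
  {"x":0,"y":0,"z":0,"wx":0,"wy":0,"wz":0,"claw":36},
  {"x":0,"y":0,"z":0,"wx":0,"wy":0,"wz":0,"claw":36},
  {"x":0,"y":0,"z":-0.3,"wx":0,"wy":0,"wz":0,"claw":36},
  {"x":0,"y":0,"z":-0.6,"wx":0,"wy":0,"wz":0,"claw":36},
  {"x":0,"y":0,"z":-0.9,"wx":0,"wy":0,"wz":0,"claw":36},
  {"x":0,"y":0,"z":-0.9,"wx":0,"wy":0,"wz":0,"claw":36},
])

```text
time: 21.55
ee_pos: [0.4167, -0.2753, 0.3513]
ee_rot: [-2.376, -2.053, 0.001]
force: [0.5, -0.5, -0.5]
grip_width: 0.398
grasp_force: 0.0
```

```bash
cat > p10.py <<'E'
import plan as m
from plan import *
s=readout.sense();R=Ro.from_rotvec(s["ee_rot"]).as_matrix();print(s["time"],s["ee_pos"],s["q"])
for n in("side","top"):
    c=cam(n);r=tip(c,"square_waffle");print(n,r,proj(c,[.417,-.276,.130]),tip(c,"lid_tab"),tip(c,"lever_knob"),proj(c,tw(TP,[0,.17,.135])))
# knob press: tool leaning to toaster +y by 35 deg => tool z points down and -y
L=np.radians(35);zt=tw([0,0,TP[2]],[0,-np.sin(L),-np.cos(L)])[0]
RK=Rzy(zt,tw([0,0,TP[2]],[1,0,0])[0])
K=lambda y,z:tw(TP,[0,y,z])[0]
plan([(K(.22,.33),RK,12),(K(.20,.19),RK,6)])
E
python3 p10.py
```

```text
21.55 [ 0.417 -0.275  0.351] [-0.703  0.2    1.422 -0.001  1.52  -0.557]
side (array([308. , 292.6]), 0.79) [[308.89  290.504]] (array([241.4, 172.3]), 0.64) None [[286.93  223.159]]
top (array([365.9, 193.7]), 0.64) [[365.657 196.466]] (array([386.7, 134.4]), 0.62) (array([306.4, 181.8]), 0.65) [[305.118 186.344]]
[{"x":0.37,"y":0.0,"z":0.03,"wx":0.0,"wy":-0.58,"wz":0.0,"claw":0}, {"x":0.37,"y":0.0,"z":0.01,"wx":0.0,"wy":-0.59,"wz":0.0,"claw":0}, {"x":0.37,"y":0.01,"z":0.0,"wx":-0.01,"wy":-0.58,"wz":0.0,"claw":0}, {"x":0.37,"y":0.0,"z":-0.03,"wx":0.0,"wy":-0.59,"wz":0.0,"claw":0}, {"x":0.37,"y":0.0,"z":-0.04,"wx":0.0,"wy":-0.58,"wz":0.0,"claw":0}, {"x":0.36,"y":0.0,"z":-0.06,"wx":0.0,"wy":-0.58,"wz":0.0,"claw":0}, {"x":0.36,"y":0.0,"z":-0.08,"wx":-0.01,"wy":-0.59,"wz":0.0,"claw":0}, {"x":0.36,"y":0.0,"z":-0.1,"wx":0.0,"wy":-0.58,"wz":0.0,"claw":0}, {"x":0.35,"y":0.01,"z":-0.12,"wx":0.0,"wy":-0.59,"wz":0.0,"claw":0}, {"x":0.35,"y":0.0,"z":-0.14,"wx":0.0,"wy":-0.58,"wz":0.0,"claw":0}, {"x":0.33,"y":0.0,"z":-0.15,"wx":0.0,"wy":-0.58,"wz":0.0,"claw":0}, {"x":0.33,"y":0.0,"z":-0.17,"wx":-0.01,"wy":-0.59,"wz":0.0,"claw":0}, {"x":0.21,"y":0.0,"z":0.42,"wx":0.0,"wy":0.0,"wz":0.0,"claw":0}, {"x":0.22,"y":0.0,"z":0.42,"wx":0.0,"wy":0.0,"wz":0.0,"claw":0}, {"x":0.21,"y":0.0,"z":0.42,"wx":0.0,"wy":0.0,"wz":0.0,"claw":0}, {"x":0.21,"y":0.0,"z":0.42,"wx":0.0,"wy":0.0,"wz":0.0,"claw":0}, {"x":0.22,"y":0.0,"z":0.42,"wx":0.0,"wy":0.0,"wz":0.0,"claw":0}, {"x":0.21,"y":0.0,"z":0.42,"wx":0.0,"wy":0.0,"wz":0.0,"claw":0}]
```

The waffle stands on the shelf where predicted. Now over to the lever with a 35° lean.

Emit:
arm_command([
  {"x":0.37,"y":0,"z":0.03,"wx":0,"wy":-0.58,"wz":0,"claw":0},
  {"x":0.37,"y":0,"z":0.01,"wx":0,"wy":-0.59,"wz":0,"claw":0},
  {"x":0.37,"y":0,"z":0,"wx":0,"wy":-0.58,"wz":0,"claw":0},
  {"x":0.37,"y":0,"z":-0.03,"wx":0,"wy":-0.59,"wz":0,"claw":0},
  {"x":0.37,"y":0,"z":-0.04,"wx":0,"wy":-0.58,"wz":0,"claw":0},
  {"x":0.36,"y":0,"z":-0.06,"wx":0,"wy":-0.59,"wz":0,"claw":0},
  {"x":0.36,"y":0,"z":-0.08,"wx":0,"wy":-0.58,"wz":0,"claw":0},
  {"x":0.36,"y":0,"z":-0.1,"wx":0,"wy":-0.58,"wz":0,"claw":0},
  {"x":0.35,"y":0,"z":-0.12,"wx":0,"wy":-0.59,"wz":0,"claw":0},
  {"x":0.35,"y":0,"z":-0.14,"wx":0,"wy":-0.58,"wz":0,"claw":0},
  {"x":0.33,"y":0,"z":-0.15,"wx":0,"wy":-0.58,"wz":0,"claw":0},
  {"x":0.33,"y":0,"z":-0.17,"wx":0,"wy":-0.59,"wz":0,"claw":0},
  {"x":0,"y":0,"z":0,"wx":0,"wy":0,"wz":0,"claw":0},
])

```text
time: 23.25
ee_pos: [0.4492, -0.0546, 0.3293]
ee_rot: [2.016, 1.75, -0.643]
force: [-0.7, -0.8, -0.6]
grip_width: 0.009
grasp_force: 0.0
```

```bash
cat > p11.py <<'E'
import plan as m
from plan import *
s=readout.sense();R=Ro.from_rotvec(s["ee_rot"]).as_matrix();print(s["time"],s["ee_pos"],s["q"],s["force"])
L=np.radians(35);zt=tw([0,0,TP[2]],[0,-np.sin(L),-np.cos(L)])[0]
RK=Rzy(zt,tw([0,0,TP[2]],[1,0,0])[0])
K=lambda y,z:tw(TP,[.003,y,z])[0]
plan([(K(.20,.21),RK,6),(K(.161,.157),RK,4),(K(.161,.091),RK,8)])
c=cam("top");print(tip(c,"lever_knob"),proj(c,K(.17,.135)))
c=cam("wrist");print(tip(c,"lever_knob"),proj(c,K(.17,.135)))
E
python3 p11.py
```

```text
23.25 [ 0.449 -0.055  0.329] [ 0.178  0.267  1.57  -0.578  1.534  0.409] [-0.73  -0.756 -0.592]
[{"x":0.17,"y":0.01,"z":0.37,"wx":0.0,"wy":0.01,"wz":0.01,"claw":0}, {"x":0.17,"y":0.02,"z":0.36,"wx":-0.01,"wy":0.0,"wz":0.01,"claw":0}, {"x":0.17,"y":0.01,"z":0.37,"wx":0.0,"wy":0.01,"wz":0.0,"claw":0}, {"x":0.17,"y":0.02,"z":0.37,"wx":0.0,"wy":0.01,"wz":0.01,"claw":0}, {"x":0.17,"y":0.01,"z":0.36,"wx":-0.01,"wy":0.0,"wz":0.01,"claw":0}, {"x":0.17,"y":0.01,"z":0.37,"wx":0.0,"wy":0.01,"wz":0.01,"claw":0}, {"x":-0.01,"y":0.0,"z":0.33,"wx":0.0,"wy":0.0,"wz":0.0,"claw":0}, {"x":-0.01,"y":0.0,"z":0.33,"wx":0.0,"wy":0.0,"wz":0.0,"claw":0}, {"x":0.0,"y":0.0,"z":0.33,"wx":0.0,"wy":0.0,"wz":0.0,"claw":0}, {"x":-0.01,"y":0.0,"z":0.33,"wx":0.0,"wy":0.0,"wz":0.0,"claw":0}, {"x":0.09,"y":0.0,"z":0.13,"wx":0.0,"wy":0.0,"wz":0.0,"claw":0}, {"x":0.1,"y":0.0,"z":0.14,"wx":0.0,"wy":0.0,"wz":0.0,"claw":0}, {"x":0.09,"y":0.0,"z":0.13,"wx":0.0,"wy":0.0,"wz":0.0,"claw":0}, {"x":0.1,"y":0.0,"z":0.14,"wx":0.0,"wy":0.0,"wz":0.0,"claw":0}, {"x":0.09,"y":0.0,"z":0.13,"wx":0.0,"wy":0.0,"wz":0.0,"claw":0}, {"x":0.1,"y":0.0,"z":0.14,"wx":0.0,"wy":0.0,"wz":0.0,"claw":0}, {"x":0.09,"y":0.0,"z":0.13,"wx":0.0,"wy":0.0,"wz":0.0,"claw":0}, {"x":0.09,"y":0.0,"z":0.14,"wx":0.0,"wy":0.0,"wz":0.0,"claw":0}]
(array([304.9, 182.6]), 0.78) [[305.27  185.302]]
(array([258.4, 112.7]), 0.7) [[257.599 108.894]]
```

Emit:
arm_command([
  {"x":0.17,"y":0.01,"z":0.37,"wx":0,"wy":0,"wz":0.01,"claw":0},
  {"x":0.17,"y":0.01,"z":0.37,"wx":0,"wy":0.01,"wz":0.01,"claw":0},
  {"x":0.17,"y":0.01,"z":0.37,"wx":0,"wy":0,"wz":0,"claw":0},
  {"x":0.17,"y":0.02,"z":0.37,"wx":0,"wy":0.01,"wz":0.01,"claw":0},
  {"x":0.17,"y":0.01,"z":0.37,"wx":0,"wy":0,"wz":0.01,"claw":0},
  {"x":0.17,"y":0.01,"z":0.37,"wx":0,"wy":0,"wz":0,"claw":0},
  {"x":0,"y":0,"z":0,"wx":0,"wy":0,"wz":0,"claw":0},
])

```text
time: 24.15
ee_pos: [0.4482, -0.0801, 0.2094]
ee_rot: [2.026, 1.743, -0.64]
force: [-0.7, 0.6, 0.2]
grip_width: 0.005
grasp_force: 0.0
```

```bash
cat >> p11.py <<'E'
print(atz(c,tip(c,"lever_knob")[0],.135),K(.17,.135),tip(c,"stop_button_face"))
cv2.imwrite("pics/k.png",c["img"][...,::-1])
E
sed -i 's/(K(.20,.21),RK,6),//' p11.py
python3 p11.py
```

```text
24.15 [ 0.448 -0.08   0.209] [ 0.124  0.399  1.748 -0.62   1.251  0.552] [-0.685  0.623  0.186]
[{"x":0.01,"y":0.01,"z":0.32,"wx":-0.01,"wy":0.0,"wz":-0.01,"claw":0}, {"x":0.0,"y":0.0,"z":0.31,"wx":-0.02,"wy":0.0,"wz":-0.01,"claw":0}, {"x":0.01,"y":0.01,"z":0.32,"wx":-0.01,"wy":0.0,"wz":-0.01,"claw":0}, {"x":0.0,"y":0.01,"z":0.31,"wx":-0.01,"wy":0.0,"wz":-0.01,"claw":0}, {"x":0.1,"y":0.0,"z":0.14,"wx":0.0,"wy":0.0,"wz":0.0,"claw":0}, {"x":0.09,"y":0.0,"z":0.13,"wx":0.0,"wy":0.0,"wz":0.0,"claw":0}, {"x":0.1,"y":0.0,"z":0.14,"wx":0.0,"wy":0.0,"wz":0.0,"claw":0}, {"x":0.09,"y":0.0,"z":0.13,"wx":0.0,"wy":0.0,"wz":0.0,"claw":0}, {"x":0.1,"y":0.0,"z":0.14,"wx":0.0,"wy":0.0,"wz":0.0,"claw":0}, {"x":0.09,"y":0.0,"z":0.13,"wx":0.0,"wy":0.0,"wz":0.0,"claw":0}, {"x":0.1,"y":0.0,"z":0.14,"wx":0.0,"wy":0.0,"wz":0.0,"claw":0}, {"x":0.09,"y":0.0,"z":0.13,"wx":0.0,"wy":0.0,"wz":0.0,"claw":0}]
(array([303.7, 182.2]), 0.51) [[305.27  185.302]]
(array([251.9, 178.6]), 0.76) [[254.304 175.01 ]]
[ 0.443 -0.11   0.135] [ 0.446 -0.106  0.135] (array([219.3, 136.1]), 0.7)
```

View pics/k.png

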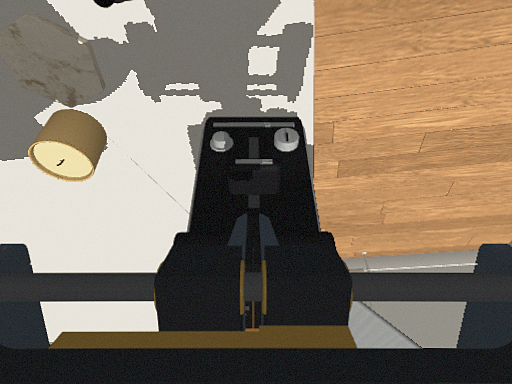

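The fingers are in line with the knob at (254,178); the stop button at (220,140) is well off to the side. Move to just above the knob and start pressing.

Emit:
arm_command([
  {"x":0,"y":0,"z":0.32,"wx":-0.01,"wy":0,"wz":-0.01,"claw":0},
  {"x":0,"y":0,"z":0.32,"wx":-0.01,"wy":0,"wz":-0.01,"claw":0},
  {"x":0,"y":0,"z":0.32,"wx":-0.01,"wy":0,"wz":-0.01,"claw":0},
  {"x":0,"y":0,"z":0.32,"wx":-0.01,"wy":0,"wz":-0.01,"claw":0},
  {"x":0.1,"y":0,"z":0.14,"wx":0,"wy":0,"wz":0,"claw":0},
  {"x":0.1,"y":0,"z":0.14,"wx":0,"wy":0,"wz":0,"claw":0},
  {"x":0.1,"y":0,"z":0.14,"wx":0,"wy":0,"wz":0,"claw":0},
  {"x":0,"y":0,"z":0,"wx":0,"wy":0,"wz":0,"claw":0},
])

```text
time: 25.25
ee_pos: [0.4444, -0.1149, 0.1321]
ee_rot: [2.018, 1.747, -0.635]
force: [0.5, -1.9, 3.2]
grip_width: 0.005
grasp_force: 1.6
```

Emit:
arm_command([
  {"x":0.1,"y":0,"z":0.14,"wx":0,"wy":0,"wz":0,"claw":0},
  {"x":0.1,"y":0,"z":0.14,"wx":0,"wy":0,"wz":0,"claw":0},
  {"x":0.1,"y":0,"z":0.14,"wx":0,"wy":0,"wz":0,"claw":0},
  {"x":0.1,"y":0,"z":0.14,"wx":0,"wy":0,"wz":0,"claw":0},
  {"x":0,"y":0,"z":0,"wx":0,"wy":0,"wz":0,"claw":0},
])

```text
time: 25.75
ee_pos: [0.4449, -0.1145, 0.0976]
ee_rot: [2.018, 1.747, -0.633]
force: [0.3, -0.5, -0.1]
grip_width: 0.004
grasp_force: 0.1
```

```bash
python3 - <<'E'
from fit import *
TP=[.418,-.274,-.145]
s=readout.sense();print(s["force"],s["torque"],s["tau"])
c=cam("wrist");r=tip(c,"lever_knob");print(r)
for d in (0,.02,.05): print(d,proj(c,tw(TP,[.003,.17,.135-d])))
S=cam("side");print(tip(S,"square_waffle"),proj(S,[[.417,-.276,.13],[.417,-.276,.08]]),tip(S,"lid_tab"))
a=c["img"][60:300,120:400];b=S["img"][180:380,230:390]
o=np.zeros((600,800,3),np.uint8);a=cv2.resize(a,(420,360));b=cv2.resize(b,(380,475));o[:360,:420]=a;o[:475,420:]=b
cv2.imwrite("pics/k2.png",o[...,::-1])
E
```

```text
[ 0.307 -0.469 -0.142] [ 0.221 -0.017  0.031] [  0.008 -72.293 -15.981  -2.856   2.586   0.427]
(array([253.5, 223.9]), 0.83)
0 [[254.318 296.938]]
0.02 [[254.126 260.548]]
0.05 [[253.885 215.044]]
(array([305.5, 309.9]), 0.83) [[308.89  290.504]
 [306.625 306.956]] (array([399.9, 216.7]), 0.57)
```

View pics/k2.png

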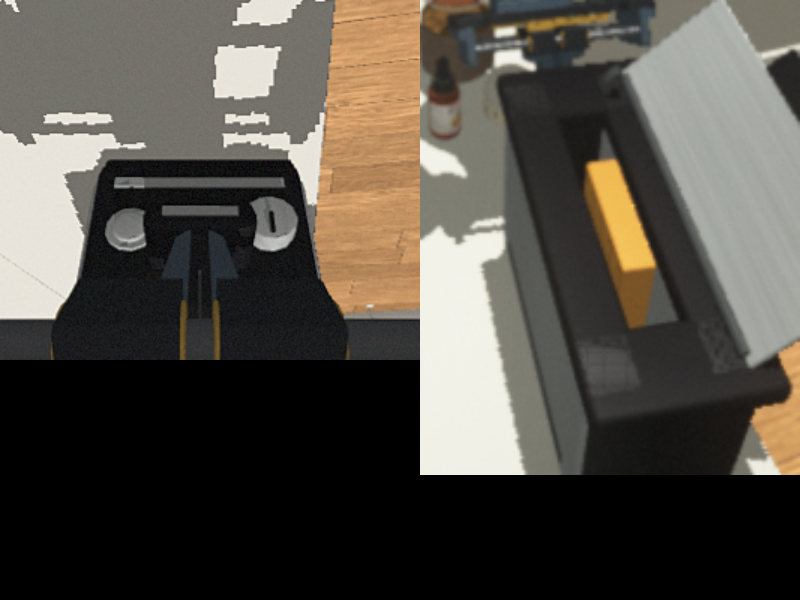

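Right half: the waffle has sunk about 50 mm into the slot. Left half: the knob is low under the fingers, and the force is near 0, so the catch seems to hold. Press a little further to make sure, then back off.

Emit:
arm_command([
  {"x":0.05,"y":0,"z":0.07,"wx":0,"wy":0,"wz":0,"claw":0},
  {"x":0.05,"y":0,"z":0.07,"wx":0,"wy":0,"wz":0,"claw":0},
  {"x":0,"y":0,"z":0,"wx":0,"wy":0,"wz":0,"claw":0},
])

```text
time: 26.3
ee_pos: [0.4446, -0.1146, 0.0893]
ee_rot: [2.019, 1.747, -0.634]
force: [0.2, 1.3, 8.3]
grip_width: 0.004
grasp_force: 3.6
```

Emit:
arm_command([
  {"x":0.03,"y":0,"z":0.04,"wx":0,"wy":0,"wz":0,"claw":0},
  {"x":0,"y":0,"z":0,"wx":0,"wy":0,"wz":0,"claw":0},
])

```text
time: 26.5
ee_pos: [0.4448, -0.1147, 0.0881]
ee_rot: [2.018, 1.745, -0.634]
force: [-3.3, 8.1, 32.4]
grip_width: 0.006
grasp_force: 15.8
```

The force of 32 N shows the lever is at its hard stop. Back off straight up, then along the tool axis.

Emit:
arm_command([
  {"x":-0.1,"y":0,"z":-0.14,"wx":0,"wy":0,"wz":0,"claw":0},
  {"x":-0.1,"y":0,"z":-0.14,"wx":0,"wy":0,"wz":0,"claw":0},
  {"x":0,"y":0,"z":-0.4,"wx":0,"wy":0,"wz":0,"claw":0},
  {"x":0,"y":0,"z":-0.6,"wx":0,"wy":0,"wz":0,"claw":0},
  {"x":0,"y":0,"z":-0.7,"wx":0,"wy":0,"wz":0,"claw":0},
  {"x":0,"y":0,"z":-0.7,"wx":0,"wy":0,"wz":0,"claw":0},
  {"x":0,"y":0,"z":-0.5,"wx":0,"wy":0,"wz":0,"claw":0},
  {"x":0,"y":0,"z":0,"wx":0,"wy":0,"wz":0,"claw":0},
  {"x":0,"y":0,"z":0,"wx":0,"wy":0,"wz":0,"claw":0},
])

```text
time: 27.4
ee_pos: [0.4561, -0.0323, 0.223]
ee_rot: [2.019, 1.747, -0.633]
force: [0.6, -0.4, 0.3]
grip_width: 0.005
grasp_force: 0.0
```

```bash
python3 - <<'E'
from fit import *
TP=[.418,-.274,-.145]
print(readout.sense()["ee_pos"])
c=cam("wrist");print(tip(c,"lever_knob"))
for d in (0,.05): print(d,proj(c,tw(TP,[.003,.17,.135-d])))
for n in("side","top"):
    S=cam(n);print(n,tip(S,"square_waffle"),proj(S,[[.417,-.276,.13],[.417,-.276,.08]]).tolist(),tip(S,"lid_tab"))
    for th in("jar","timer","amber_bottle","round_waffle"):print(th,tip(S,th))
E
```

```text
[ 0.456 -0.032  0.223]
(array([253.5, 165.7]), 0.75)
0 [[253.908 198.837]]
0.05 [[253.685 161.576]]
side (array([309.5, 309.5]), 0.67) [[308.88983512581126, 290.503976649411], [306.62548832157034, 306.95609402406444]] (array([400.6, 217.2]), 0.95)
jar (array([242.7, 234.7]), 0.69)
timer (array([268.3, 222.5]), 0.64)
amber_bottle (array([240.8, 234.1]), 0.85)
round_waffle (array([236.7, 168.8]), 0.71)
top (array([363.2, 194.9]), 0.79) [[365.65743601347765, 196.46641900339912], [361.4553484583839, 198.7435182815308]] (array([387.9, 135.9]), 0.89)
jar None
timer (array([258. , 185.1]), 0.48)
amber_bottle (array([260.5, 211. ]), 0.69)
round_waffle (array([171.2, 181.2]), 0.51)
```

The lever stays down, the waffle is lowered, the lid is back and the bystanders have not moved. Hand it in.

```bash
python3 -c "
from station import order
print(order.close_job())"
```

```text
the job is handed in; nothing more can be done
None
```

The job is handed in: the lid is laid right back, the square waffle stands lowered in the slot, and the lever is caught down; the round waffle, timer and bottle showed no movement, and the arm never came near the jar (its last check was partly hidden).

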